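Lock a tall vial into ratchet forceps on a bench stand

TASK

The locking forceps on the bench stand are shut and empty. Press the blue handle sideways (down, towards the table) until the ratchet lets go and the jaws spring wide open, and stand the tall amber vial upright between the open jaws and let go of it. Then push the grey handle in, over the ratchet teeth, until the forceps by themselves grip the vial firmly, without forcing the handles or over-squeezing the glass; leave everything else on the table where it is.

Things in the scene. Friction and masses are not known exactly. Their poses are not given: they have to be found in the camera images.
- forceps_stand: Steel base plate fixed to the table, x -50..100, y -57..57 mm, 10 mm high, carrying scissor-like locking forceps that lie flat, mid-plane z = 46 mm. Origin on the table below the pivot; x runs along the jaws, handles run to -x, z up. A flat jaw (-y side) swings towards a sprung V jaw (+y side); both span z = 36..56 mm. The bracket behind the V is 62 mm high, all else below 57.
- vial_spot (a point): Where to stand the vial: mid of the wide open jaws, on the base plate, at (60, -9.5, 10) mm in the stand's frame. A vial here has about 3.5 mm free on either side along the stand's y. Closing slides it to +y into the V, which centres it. The V yields from 4 N on, 2.5 N per mm; a screw sets its rest place, which differs by up to 6 mm either way and is not measured, so the grip must be felt.
- release_pad (a point): Centre of the top of the blue thumb pad (31 mm across, in a steel ring) on the release handle, at (-118, -34, 50.5) mm in the stand's frame. This handle does not swing; it springs only sideways, here straight down: 1.5 N starts it, 3 to 4 N and 4 to 6 mm down frees the ratchet, the end stop is 12 mm down (6 N). It springs up again when let go.
- closing_pad (a point): Centre of the grey thumb pad (31 mm across, z = 42..50 mm) on the closing handle, which swings with the flat jaw; 122 mm from the pivot, on the stand's +y side. In the stand's frame it is at (-107, 58) mm wide open, (-118, 32) at 0.23 rad, (-122, 14) at 0.38 rad; push on its outer side along this path, for sideways rubbing wastes force. Let go, it falls back to the last tooth passed (up to 5 mm).
- closing_handle (a joint): Closing angle: 0 = wide open (its spring takes it there), 0.48 rad = shut. Teeth hold it at 0.165 to 0.452, 0.041 apart; the vial is met between 0.13 and 0.33. Push at the grey pad: spring 2 to 4 N, teeth up to 2.5 N more, then rising as the vial is gripped. A slow push (15 mm/s) that stops at about 15 N leaves it well gripped; under 13 N may be too loose, over 16.5 N may overload the glass.
- release_handle (a joint): Sideways bend of the release handle: 0 = at rest, 0.1 rad = pressed fully down; the ratchet is free from about 0.04 rad.
- moving_jaw: Flat rubber pad, 28 x 5 x 20 mm, of the swinging jaw, on which it swivels by a few degrees; origin at its centre, its +y face meets the vial. In the end it shall press on the vial with more than 6 N; more than 26 N at any time breaks the glass.
- tall_vial: Tall amber glass sample vial with a pale cap, 28 mm across, 113 mm tall, about 45 g, standing upright on the table; smooth cylinder from the bottom to about 85 mm, so it can be gripped from above; origin at the centre of its underside, z up. Its glass may be gripped by the robot with 10 to 20 N.
- bottle_100: small clear lab bottle with a blue cap, 56 mm across, 99 mm tall; origin at the centre of its underside
- blue_slide_box: flat dark blue carton, 62 x 86 x 24 mm; origin at the centre of its underside
- tape_blue: roll of blue tape lying flat, 62 mm across, 25 mm high; origin at the centre of its underside
- bead_cup: clear cup with yellow beads, 57 mm across, 61 mm tall; origin at the centre of its underside
- slide_case: clear case with blue slides, 64 x 92 x 28 mm; origin at the centre of its underside
- tube_fitting: black tube fitting lying on its side, 21 x 57 x 22 mm; origin at the centre of its underside
- cap_blue: blue screw cap lying mouth down, 51 mm across, 27 mm high; origin at the centre of its underside

How it is judged:
By the outcome, as a careful person would: the job done as asked, in the order asked, and still so for the second after the job is handed in, with the robot touching nothing.
It also fails if it takes over 67 s, if anything falls off the work surface, if the arm or the gripper's body presses on something with over 40 N, if the wrist force passes 120 N, or if a joint passes its speed limit or range.

ROBOT

A 7-joint arm with a two-finger parallel gripper is mounted at the origin on a cart in front of the work surface, level with it; the furniture and walls round the work are solid. World frame = base frame: x ahead of the robot, y to its left, z up, the work surface at z = 0. Lengths are in m, angles in rad, forces in N, time in s.
With the tool pointing down it reaches from about 0.35 to 0.9 m from the base axis. Payload 8.1 kg.
Tool frame: the origin (TCP) lies on the centre line of the jaws, within the pads' length; the fingertips stand arm.tip_extent ahead of it and the grasp point (between the pads) lies 3 mm ahead of it (arm.tip_extent is the distance from the TCP to the fingertips, in m); y points along the fingers, z is the direction in which the jaws open and shut, and the axes are right-handed (so a half turn about y gives the same grasp; the last joint's range is limited). The gripper opens to 92 mm and grips with 3 to 60 N. Pads are 19 mm wide; open, the fingers measure 130 mm over their backs; the gripper's body (75 mm by 190 mm) begins 47 mm behind the grasp point.
Start: joints at [-1.211, 0.434, 0.025, 1.573, -0.012, 1.134, -0.075], TCP at [0.279, 0.559, 0.249] pointing down, gripper open.
Joint ranges: [-2.62, 2.62], [-0.44, 2.09], [-1.27, 1.32], [0.08, 2.57], [-1.32, 4.46], [0.12, 2], [-2.74, 2.74]. Speed limits (rad/s): [2.22, 2.22, 3.01, 3.01, 3.14, 3.14, 3.14].

INTERFACE

Orientations are given as a rotation vector (axis times angle).
In Python, from cell import observe, get_image, sign_off, boxes_of, place_of, arm gives the robot as it stands.
- The arm moves only by the tool arm_command, never from a script. Its argument "plan" is a list of rows, each a list of 2 entries, a list of its own where there are three numbers: the shift along the tool's x, y, z in m, then the turn, a rotation vector about the tool's x, y, z in degrees. In form: [[[tx, ty, tz], [ax, ay, az]], ...]. A call has 1 to 5 rows; each row is the pose to reach, as a shift and turn from the pose commanded when the call began, along the tool's axes at that moment; what a row does not reach only later rows make up. A row lasts 1/10 s, in which the tool goes at most 50 mm and 8.59 degrees, less where a joint would pass 70% of its speed; a pose out of reach is approached as far as the arm can. A call with a gripper value outside its range is refused whole. "fingers" is the closure, from -1 (fully open) to 1 (shut), set as the call begins (left out, the last holds). The fingers move at their own pace and stop on an object; "squeeze" is the grip in N (left out, the last holds). Time passes only in rows, so rows that repeat a pose let the fingers close. It gives the time, the measured TCP pose, the force and the opening at its end, in the units of the state.
- observe(): the state, without advancing time (a new reading comes with each control period).
- get_image(name): name is "side" or "top"; returns a dict with "color" (384x512x3 uint8, red, green, blue), "camera_matrix" (3x3 intrinsics, pixels), "world_to_cam" (4x4, takes a point from world to camera coordinates). Camera axes: x right, y up, looking along -z (the intrinsics and any distortion apply to the point x, -y, -z); pixel columns grow to the right and rows downward; lengths in m; the calibration is good to about 2 mm. A picture is of the moment at which its call begins. There is no depth.
- sign_off(): hands the job in, once; it reports no verdict.
Trained networks look in a picture, given as the dict that the camera call returned (one of the last four; its "shot" number tells which), for a name from the list of things; names that differ only in an ending like _2 or _b are one class to them, and where a whole thing is asked for, a point or a joint stands for the part that bears it (a point fixed in the world has none). Each returns a list of dicts, best first, with "confidence" (0 to 1); they miss things now and then, are a little off and sometimes report something else, mostly with a low value. They report only what shows in the picture. A call takes as long as a camera call.
- boxes_of(picture, thing): "point" ([column, row] in pixels, amid what is visible of it).
- place_of(picture, thing): "point" ([column, row] in pixels: a listed point, or the origin of a listed thing).
The state is a dict: "clock": time; "joints": joint angles; "dq": joint speeds; "joint_efforts": joint torques, N m; "position": TCP position; "ee_rot": TCP orientation; "force": force on the tool from outside, world axes, zero at the start; "ft_torque": the same for the moment, N m; "width": opening from 0.0 (shut) to 1.0 (fully open).
Only numpy, scipy, OpenCV 4.12 (cv2) and the standard library are available. Lean on these libraries where they do the work, as an engineer would, in place of code of your own. Each camera call takes 0.05 s, during which the arm holds its last target.

## Working session

There is one attempt and no reset: what is moved stays moved. The work goes in short steps, Python scripts to look and compute and a tool call to move; the robot and the scene stay as the last step left them, time stands still between calls to the robot, and variables do not carry over. Pictures are saved under pics/ and viewed, and the job is handed in when it is done.

Besides the shell and the picture viewer there is one more tool, called after ">>>" as name([rows], argument=value, ...), one row to a line, values as JSON. arm_command: Moves the arm, as the interface text tells. Its arguments: {"type":"object","properties":{"plan":{"type":"array","items":{"type":"array"}},"fingers":{"type":"number"},"squeeze":{"type":"number"}},"required":["plan"]}

```bash
ls; mkdir -p pics; python3 - <<'E'
from cell import observe,get_image,arm
import cv2,numpy as np
s=observe();print(s);print(arm, getattr(arm,'tip_extent',None))
for n in ("side","top"):
    p=get_image(n);cv2.imwrite(f"pics/{n}0.png",p["color"][:,:,::-1]);print(n,p.keys(),p["camera_matrix"],p["world_to_cam"])
print(observe()["clock"])
E
```

```text
pics
{'clock': 0.0, 'joints': array([-1.21058147,  0.43523713,  0.0249741 ,  1.57412493, -0.01156554,
        1.13395219, -0.07508214]), 'dq': array([ 0.00079223, -0.00029788,  0.00162163,  0.00092322, -0.00152272,
       -0.00076912, -0.00108669]), 'joint_efforts': array([ 3.31222418e-04, -6.67856669e+01,  9.85029079e-01, -3.14448380e+01,
       -6.05625054e-02,  4.32571897e-02,  1.25582342e-04]), 'position': array([0.27888918, 0.55879375, 0.2479254 ]), 'ee_rot': array([-1.54172742,  0.36316382, -0.36286468]), 'force': array([ 0.405516  ,  0.69600364, -0.74112257]), 'ft_torque': array([0.00762831, 0.0182184 , 0.00634101]), 'width': 1.0034808695296356}
<Robot object at 0x7fdc615bfa10> 0.022
side dict_keys(['color', 'camera_matrix', 'world_to_cam', 'shot']) [[455.60351566   0.         252.35110024]
 [  0.         455.60351566 192.36902524]
 [  0.           0.           1.        ]] [[-0.90391474 -0.42752017  0.01283195  0.49965408]
 [ 0.1725753  -0.33710029  0.9255167  -0.16654226]
 [-0.3913514   0.83880266  0.37848934 -1.29849602]
 [ 0.          0.          0.          1.        ]]
top dict_keys(['color', 'camera_matrix', 'world_to_cam', 'shot']) [[354.31998662   0.         255.18789751]
 [  0.         354.31998662 194.01536828]
 [  0.           0.           1.        ]] [[ 0.02218979 -0.9997332  -0.00641479 -0.05401145]
 [ 0.99200366  0.02121993  0.12441242 -0.56500454]
 [-0.1242431  -0.00912418  0.99220986 -1.48432073]
 [ 0.          0.          0.          1.        ]]
0.1
```

View pics/side0.png

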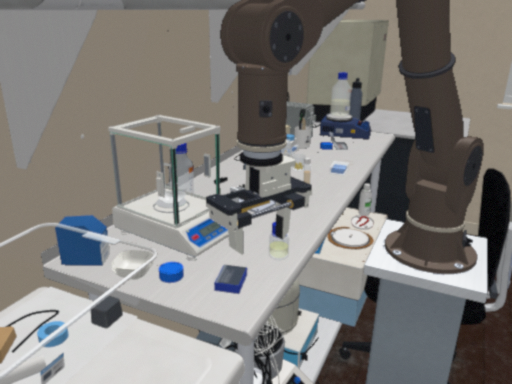

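View pics/top0.png

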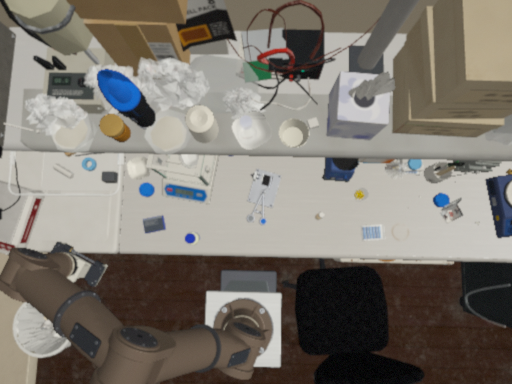

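```bash
cat > h.py <<'E'
import numpy as np
def proj(p,P):
    P=np.atleast_2d(P); c=(p["world_to_cam"]@np.c_[P,np.ones(len(P))].T)[:3]
    u=np.stack([c[0],-c[1],-c[2]]); q=p["camera_matrix"]@u; return (q[:2]/q[2]).T
def back(p,px,z):
    d=np.linalg.inv(p["camera_matrix"])@np.r_[px,1]; d=np.array([d[0],-d[1],-d[2]])
    R=p["world_to_cam"][:3,:3];t=p["world_to_cam"][:3,3]
    o=-R.T@t; d=R.T@d; return o+d*(z-o[2])/d[2]
def stand(x,y,th,P):
    P=np.atleast_2d(P)/1000.; c,s=np.cos(th),np.sin(th)
    return np.c_[x+c*P[:,0]-s*P[:,1], y+s*P[:,0]+c*P[:,1], P[:,2]]
E
python3 - <<'E'
from cell import *
from h import *
import cv2
for n in ("top","side"):
    p=get_image(n);im=p["color"][:,:,::-1]
    if n=="top":
        cv2.imwrite("pics/topz.png",cv2.resize(im[140:260,200:350],None,fx=5,fy=5,interpolation=cv2.INTER_CUBIC))
    else: cv2.imwrite("pics/sidez.png",cv2.resize(im[110:260,230:380],None,fx=4,fy=4,interpolation=cv2.INTER_CUBIC))
    for t,z in (("forceps_stand",0),("vial_spot",.01),("release_pad",.0505),("closing_pad",.046),("tall_vial",0),("moving_jaw",.046),("bottle_100",0),("bead_cup",0),("cap_blue",0),("tube_fitting",0),("tape_blue",0),("slide_case",0),("blue_slide_box",0)):
        for r in place_of(p,t)[:2]:
            print(n,t,round(r["confidence"],2),np.round(r["point"],1),back(p,r["point"],z).round(4))
E
```

```text
top vial_spot 0.91 [266.3 179.3] [ 0.6352 -0.0887  0.01  ]
top vial_spot 0.74 [359.6 192.9] [ 0.5838 -0.4958  0.01  ]
top release_pad 0.51 [264.7 222.2] [ 0.4456 -0.0844  0.0505]
top closing_pad 0.71 [251.6 214.7] [ 0.4763 -0.0286  0.046 ]
top tall_vial 0.6 [316.1 216.4] [ 0.478  -0.3084  0.    ]
top bottle_100 0.65 [194.8 239. ] [0.3689 0.2154 0.    ]
top bead_cup 0.63 [355.2 192.8] [ 0.5852 -0.4794  0.    ]
top bead_cup 0.16 [250.9 220.5] [ 0.454  -0.0253  0.    ]
top cap_blue 0.56 [262.9 194.3] [ 0.5699 -0.0752  0.    ]
top tape_blue 0.44 [144.7 189.2] [0.5814 0.4457 0.    ]
top slide_case 0.76 [369.4 230. ] [ 0.4242 -0.5386  0.    ]
top blue_slide_box 0.51 [156.4 225.1] [0.4251 0.3851 0.    ]
side forceps_stand 0.75 [257.5 203. ] [ 0.5749 -0.0891  0.    ]
side forceps_stand 0.27 [170.6 275.9] [0.5782 0.4335 0.    ]
side vial_spot 0.69 [248.  194.4] [ 0.6285 -0.1231  0.01  ]
side vial_spot 0.64 [221.6 181.9] [ 0.774  -0.1901  0.01  ]
side release_pad 0.39 [256.2 200. ] [ 0.5414 -0.004   0.0505]
side tall_vial 0.52 [304.5 184.3] [ 0.4879 -0.3374  0.    ]
side bottle_100 0.66 [277.3 259.1] [0.3664 0.2345 0.    ]
side bead_cup 0.75 [298.8 167.6] [ 0.5757 -0.5147  0.    ]
side tube_fitting 0.51 [220.  182.5] [ 0.7891 -0.2043  0.    ]
side tube_fitting 0.44 [336.1 169.5] [ 0.4256 -0.5648  0.    ]
side tape_blue 0.62 [170.5 276. ] [0.5782 0.434  0.    ]
side slide_case 0.79 [334.9 169.5] [ 0.4302 -0.5625  0.    ]
side blue_slide_box 0.64 [232.7 284.5] [0.4186 0.3975 0.    ]
```

View pics/topz.png

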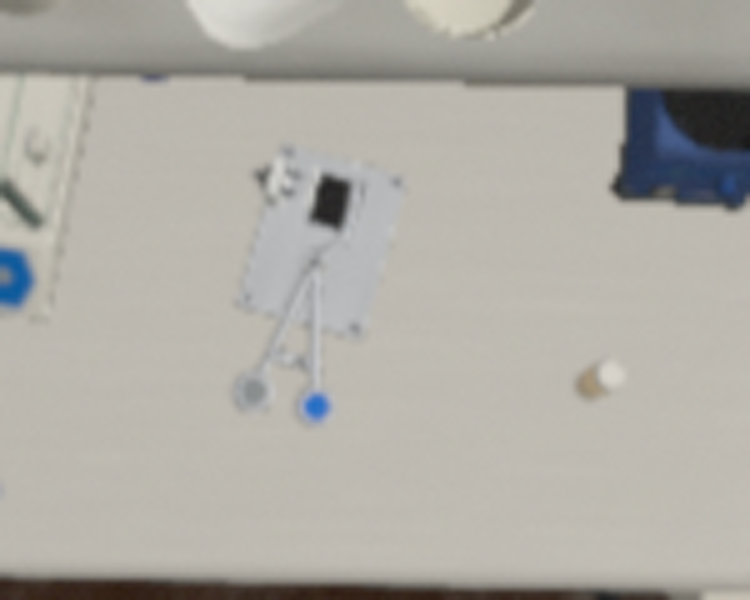

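View pics/sidez.png

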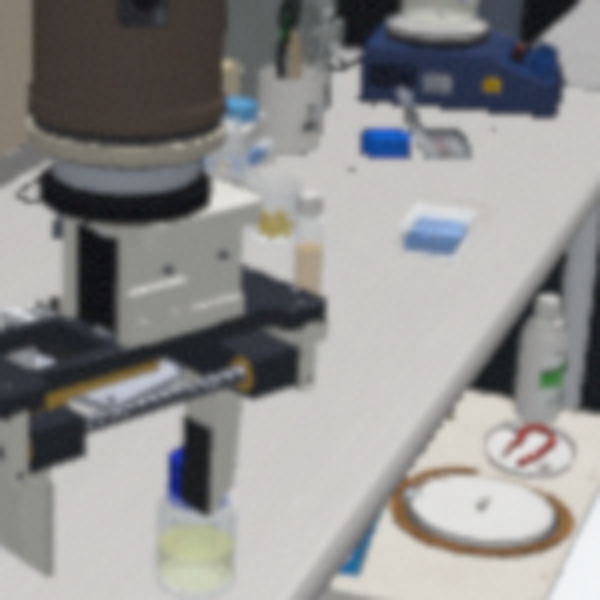

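```bash
cat > fit.py <<'E'
from h import *
import cv2
from scipy.optimize import least_squares
def fit(p,obs,x0=(.575,-.08,-.27)):
    # obs list of (stand pt mm, px)
    P=[o[0] for o in obs];q=np.array([o[1] for o in obs])
    f=lambda v:(proj(p,stand(*v,P))-q).ravel()
    r=least_squares(f,x0,loss='soft_l1');return r.x,r.fun.reshape(-1,2)
E
python3 - <<'E'
from cell import *
from fit import *
p=get_image("top")
u=lambda x,y:((x+.5)/5-.5+200,(y+.5)/5-.5+140)
obs=[((100,57,10),u(285,150)),((100,-57,10),u(403,180)),((-50,-57,10),u(358,333)),((-50,57,10),u(240,303)),((-118,-34,50.5),u(315,406))]
v,r=fit(p,obs);print(v,np.degrees(v[2]));print(r.round(2))
print("grey",stand(*v,[(-122,14,50),(-118,32,50)]),back(p,u(250,391),.05))
g=back(p,u(250,391),.05)-np.r_[v[:2],0];c,s=np.cos(v[2]),np.sin(v[2]);print("grey in stand",c*g[0]+s*g[1],-s*g[0]+c*g[1])
im=cv2.resize(p["color"][140:260,200:350,::-1],None,fx=5,fy=5,interpolation=cv2.INTER_CUBIC)
def d(P,col):
    for a in proj(p,P): cv2.circle(im,tuple(int(round(t)) for t in ((a-[200,140]+.5)*5-.5)),3,col,1)
d(stand(*v,[o[0] for o in obs]),(0,0,255)); d(stand(*v,[(0,0,50),(60,-9.5,10),(-118,32,50)]),(0,255,0))
for t in np.linspace(0,6.28,24): d(back(p,u(612,377),.113)*[1,1,0]+[.012*np.cos(t),.012*np.sin(t),.113],(0,0,255)); d(back(p,u(612,377),.113)*[1,1,0]+[.014*np.cos(t),.014*np.sin(t),0],(255,0,0))
print("vial",back(p,u(612,377),.113))
cv2.imwrite("pics/ov.png",im)
E
```

```text
[ 0.57351731 -0.07258209 -0.25888998] -14.833303382112073
[[-0.46 -1.63]
 [ 0.91 -0.58]
 [ 0.61  1.58]
 [-1.01  0.34]
 [-0.06  0.14]]
grey [[ 0.4591671  -0.0278157   0.05      ]
 [ 0.46764194 -0.01143959  0.05      ]] [ 0.46276466 -0.02053875  0.05      ]
grey in stand -0.12038529152783299 0.021955450149337356
vial [ 0.47680588 -0.31361884  0.113     ]
```

View pics/ov.png

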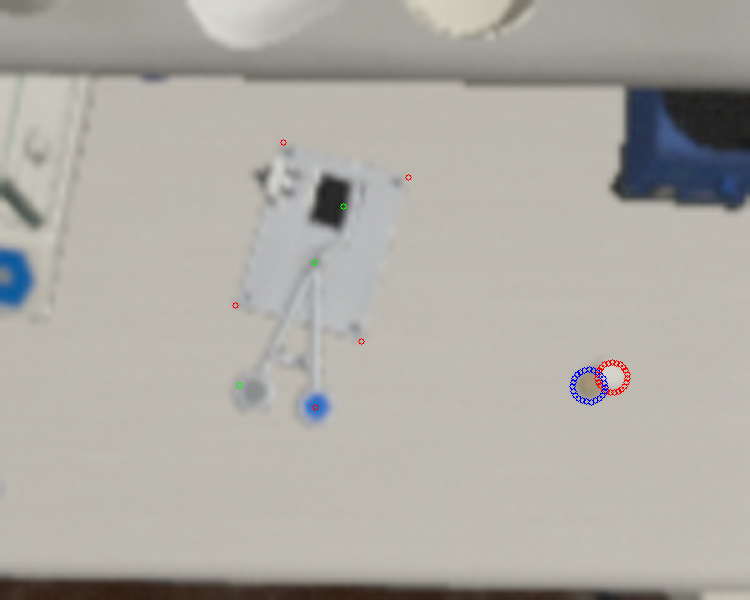

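```bash
python3 - <<'E'
from cell import *
from fit import *
p=get_image("top")
im=p["color"][164:230,238:290,::-1].astype(float)
im=np.clip((im-100)*1.8,0,255).astype(np.uint8)
cv2.imwrite("pics/z.png",cv2.resize(im,None,fx=9,fy=9,interpolation=cv2.INTER_NEAREST))
print(observe()["clock"])
E
```

```text
1.6
```

View pics/z.png

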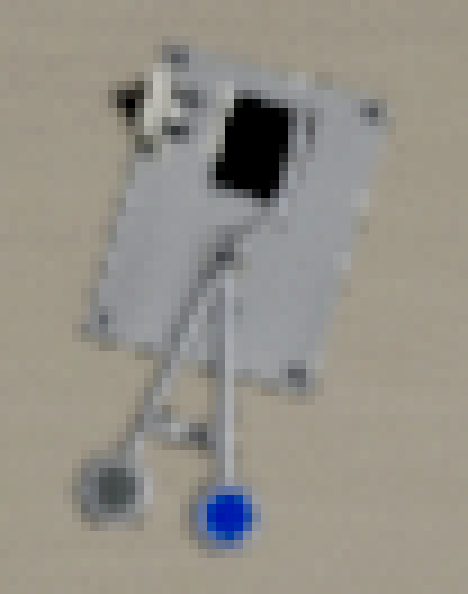

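```bash
python3 - <<'E'
from cell import *
from fit import *
p=get_image("top")
u=lambda x,y:((x+.5)/9-.5+238,(y+.5)/9-.5+164)
C=[((100,57,10),u(164,37)),((100,-57,10),u(389,98)),((-50,-57,10),u(312,397)),((-50,57,10),u(82,332))]
B=[((-118,-34,50.5),u(226,516)),((0,0,55),u(227,250))]
for obs in (C,C+B[:1]*2,C+B):
    v,r=fit(p,obs);print(v,np.degrees(v[2]));print(r.round(2).tolist())
g=back(p,u(113,488),.05)-np.r_[v[:2],0];c,s=np.cos(v[2]),np.sin(v[2]);print("grey in stand",c*g[0]+s*g[1],-s*g[0]+c*g[1])
im=cv2.resize(p["color"][164:230,238:290,::-1],None,fx=9,fy=9,interpolation=cv2.INTER_NEAREST)
def d(P,col):
    for a in proj(p,P): cv2.circle(im,tuple(int(round(t)) for t in ((a-[238,164]+.5)*9-.5)),3,col,1)
d(stand(*v,[o[0] for o in C+B]),(0,0,255)); d(stand(*v,[(60,-9.5,10),(-122,14,50)]),(0,255,0))
for t in np.linspace(0,6.28,24): d(stand(*v,[(-118+15.5*np.cos(t),-34+15.5*np.sin(t),50.5)]),(0,255,255))
cv2.imwrite("pics/ov2.png",im)
s=observe();print(stand(*v,[(-118,-34,50.5),(60,-9.5,10)]))
from scipy.spatial.transform import Rotation as R
print(R.from_rotvec(s["ee_rot"]).as_matrix().round(3),s["position"])
E
```

```text
[ 0.57461978 -0.07269517 -0.24402033] -13.981335275611112
[[0.02, 0.15], [0.08, 0.05], [-0.16, -0.28], [0.06, 0.08]]
[ 0.57430032 -0.07232154 -0.24838568] -14.231451352891842
[[0.04, 0.19], [0.08, 0.2], [-0.31, -0.17], [-0.06, 0.08], [0.12, -0.14], [0.12, -0.14]]
[ 0.57464994 -0.07265205 -0.24746785] -14.178863109259785
[[0.09, 0.12], [0.14, 0.11], [-0.22, -0.26], [0.03, 0.02], [0.22, -0.22], [-0.26, 0.24]]
grey in stand -0.12057916767504623 0.021069596094620325
[[ 0.45191643 -0.0767122   0.0505    ]
 [ 0.63049507 -0.09655963  0.01      ]]
[[ 0.895  0.     0.447]
 [-0.447  0.     0.895]
 [ 0.    -1.     0.   ]] [0.27905619 0.55925962 0.24874899]
```

View pics/ov2.png

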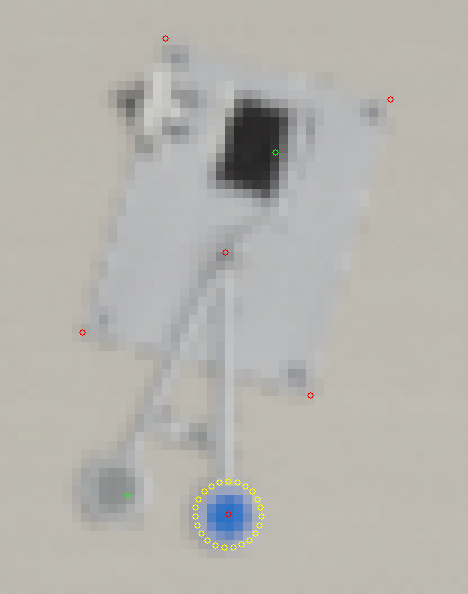

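```bash
cat > mv.py <<'E'
import sys,numpy as np
from scipy.spatial.transform import Rotation as R
from cell import observe
def rows(pos,zang,verbose=True):
    """target world pos, angle (deg) of tool z axis in world; tool y down"""
    s=observe();R0=R.from_rotvec(s["ee_rot"]).as_matrix()
    a=np.radians(zang);z=np.array([np.cos(a),np.sin(a),0]);y=np.array([0,0,-1.]);x=np.cross(y,z)
    T=np.c_[x,y,z]
    sh=R0.T@(np.array(pos)-s["position"]);rv=np.degrees(R.from_matrix(R0.T@T).as_rotvec())
    print("t",round(s["clock"],2),"pos",s["position"].round(4),"F",s["force"].round(2),"w",round(s["width"],3),"j7",round(s["joints"][6],2))
    print("shift mm",(sh*1000).round(1),"turn",rv.round(2))
if __name__=="__main__":
    a=[float(t) for t in sys.argv[1:]];rows(a[:3],a[3])
E
python3 mv.py .452 -.077 .12 -14.2
```

```text
t 1.65 pos [0.2791 0.5593 0.2487] F [0.2  0.02 0.28] w 1.001 j7 -0.08
shift mm [ 438.8  128.7 -492.1] turn [-0.   77.68 -0.  ]
```

>>> arm_command([
  [[0.439,0,-0.492],[0,77.7,0]],
  [[0.439,0,-0.492],[0,77.7,0]],
  [[0.439,0,-0.492],[0,77.7,0]],
  [[0.439,0,-0.492],[0,77.7,0]],
  [[0.439,0,-0.492],[0,77.7,0]],
], fingers=1, squeeze=40)

```text
clock: 2.15
position: [0.3449, 0.3161, 0.2489]
ee_rot: [-1.355, 0.946, -0.946]
force: [0.9, -0.1, 0.5]
width: 0.612
```

```bash
python3 mv.py .452 -.077 .12 -14.2
```

```text
t 2.15 pos [0.3449 0.3161 0.2489] F [ 0.94 -0.11  0.53] w 0.612 j7 -0.45
shift mm [406.  128.7 -35. ] turn [-2.000e-02  3.436e+01 -4.000e-02]
```

>>> arm_command([
  [[0.406,0.06,-0.035],[0,34.4,0]],
  [[0.406,0.06,-0.035],[0,34.4,0]],
  [[0.406,0.06,-0.035],[0,34.4,0]],
  [[0.406,0.06,-0.035],[0,34.4,0]],
  [[0.406,0.06,-0.035],[0,34.4,0]],
])

```text
clock: 2.65
position: [0.4114, 0.078, 0.2125]
ee_rot: [-1.08, 1.389, -1.389]
force: [1.2, 1.0, -0.1]
width: 0.177
```

```bash
python3 mv.py .452 -.077 .1 -14.2
```

```text
t 2.65 pos [0.4114 0.078  0.2125] F [ 1.21  1.03 -0.11] w 0.177 j7 -0.46
shift mm [140.5 112.4  77.3] turn [-0.05 -0.   -0.07]
```

>>> arm_command([
  [[0.07,0.056,0.039],[0,0,0]],
  [[0.1405,0.08,0.0773],[0,0,0]],
  [[0.1405,0.112,0.0773],[0,0,0]],
  [[0.1405,0.112,0.0773],[0,0,0]],
  [[0.1405,0.112,0.0773],[0,0,0]],
])

```text
clock: 3.15
position: [0.4512, -0.0807, 0.0976]
ee_rot: [-1.085, 1.392, -1.392]
force: [-0.5, -0.2, 0.1]
width: 0.003
```

```bash
python3 mv.py .452 -.077 .0645 -14.2;  python3 - <<'E'
from cell import *
import cv2
for n in ("top","side"):
    p=get_image(n);im=p["color"][:,:,::-1]
    a=im[150:240,220:310] if n=="top" else im[130:250,200:320]
    cv2.imwrite(f"pics/{n}1.png",cv2.resize(a,(600,600) ,interpolation=cv2.INTER_CUBIC))
E
```

```text
t 3.15 pos [ 0.4512 -0.0807  0.0976] F [-0.54 -0.22  0.14] w 0.003 j7 0.14
shift mm [-3.9 33.1 -0. ] turn [ 0.17 -0.15  0.23]
```

View pics/top1.png

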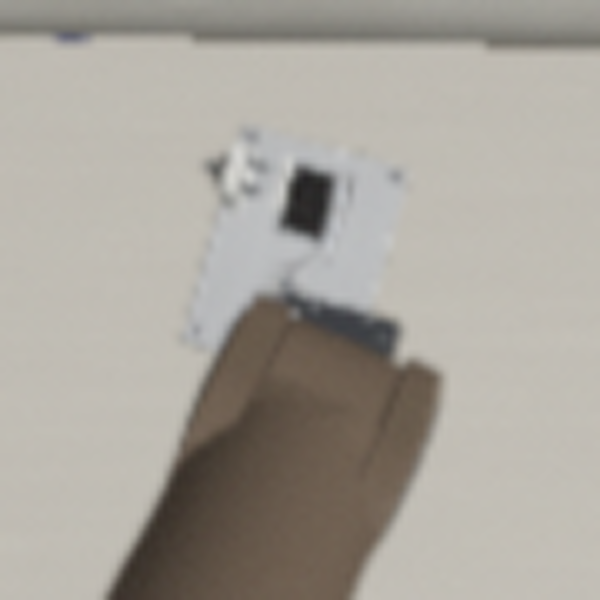

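View pics/side1.png

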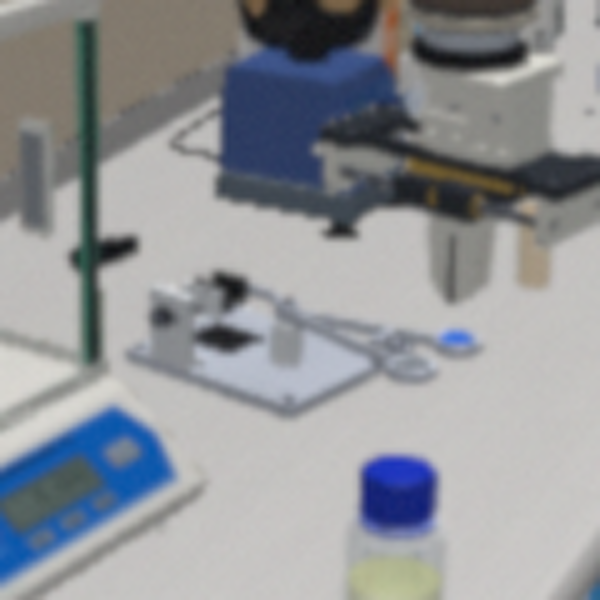

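```bash
python3 - <<'E'
from cell import *
from fit import *
p=get_image("side")
im=cv2.resize(p["color"][160:220,220:305,::-1],None,fx=9,fy=9,interpolation=cv2.INTER_CUBIC)
v=(.5745,-.0724,-.248)
pts=[(100,57,10),(100,-57,10),(-50,-57,10),(-50,57,10),(-118,-34,50.5),(0,0,57),(-120.5,21,50)]
for a in proj(p,stand(*v,pts)): cv2.circle(im,tuple(int(round(t)) for t in ((a-[220,160]+.5)*9-.5)),4,(0,0,255),1)
cv2.imwrite("pics/s2.png",im)
E
```

```text
(no output)
```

View pics/s2.png

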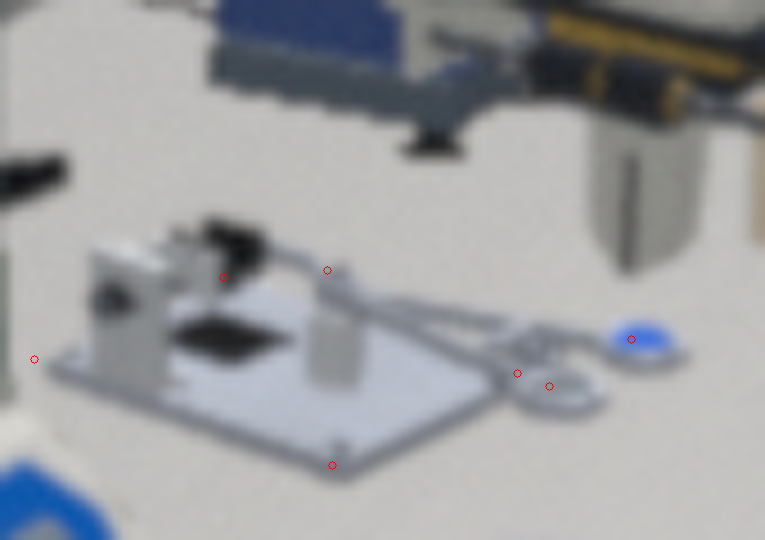

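```bash
python3 - <<'E'
from cell import *
from fit import *
from scipy.spatial.transform import Rotation as R
p=get_image("side");s=observe()
M=R.from_rotvec(s["ee_rot"]).as_matrix()
for off in ((0,.022,0),(-.0095,.022,0),(.0095,.022,0)):
    a=proj(p,s["position"]+M@np.array(off))[0];print(off,(a-[220,160]+.5)*9-.5)
E
```

```text
(0, 0.022, 0) [629.83147372 269.2848434 ]
(-0.0095, 0.022, 0) [614.98289427 276.57058276]
(0.0095, 0.022, 0) [644.54570547 262.06502431]
```

>>> arm_command([
  [[-0.002,0.015,0],[0,0,0]],
  [[-0.002,0.022,0],[0,0,0]],
  [[-0.002,0.027,0],[0,0,0]],
  [[-0.002,0.03,0],[0,0,0]],
  [[-0.002,0.032,0],[0,0,0]],
])

```text
clock: 3.85
position: [0.4531, -0.0728, 0.0685]
ee_rot: [-1.084, 1.385, -1.385]
force: [-0.1, 1.3, 2.8]
width: 0.003
```

```bash
cat > snap.py <<'E'
import sys,cv2
from cell import *
n,x0,x1,y0,y1,out=sys.argv[1],*map(int,sys.argv[2:6]),sys.argv[6]
p=get_image(n);a=p["color"][y0:y1,x0:x1,::-1];f=min(800/(x1-x0),600/(y1-y0))
cv2.imwrite(out,cv2.resize(a,None,fx=f,fy=f,interpolation=cv2.INTER_CUBIC));print("scale",f,observe()["clock"],observe()["force"].round(2))
E
python3 mv.py .452 -.077 .0645 -14.2; python3 snap.py side 220 305 160 220 pics/s3.png
```

```text
t 3.85 pos [ 0.4531 -0.0728  0.0685] F [-0.09  1.27  2.81] w 0.003 j7 0.18
shift mm [ 4.3  4.  -0.1] turn [-0.02  0.35 -0.03]
scale 9.411764705882353 3.9 [-0.26  1.6   2.77]
```

View pics/s3.png

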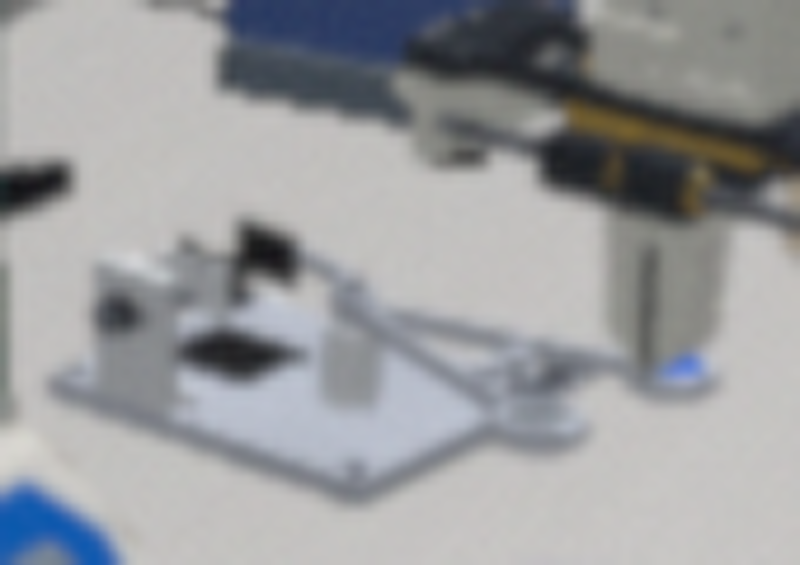

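>>> arm_command([
  [[0.001,-0.006,0],[0,0,0]],
  [[0.005,-0.006,0],[0,0,0]],
  [[0.005,-0.001,0],[0,0,0]],
  [[0.005,0.002,0],[0,0,0]],
  [[0.005,0.002,0],[0,0,0]],
])

```text
clock: 4.4
position: [0.4519, -0.0785, 0.066]
ee_rot: [-1.084, 1.385, -1.386]
force: [1.2, -1.5, 3.3]
width: 0.008
```

```bash
python3 mv.py .4505 -.079 .0645 -14.2; python3 snap.py side 220 305 160 220 pics/s4.png
```

```text
t 4.4 pos [ 0.4519 -0.0785  0.066 ] F [ 1.21 -1.47  3.35] w 0.008 j7 0.19
shift mm [ 0.8  1.5 -1.3] turn [-0.03  0.28  0.02]
scale 9.411764705882353 4.45 [-0.3  -0.81  4.11]
```

View pics/s4.png

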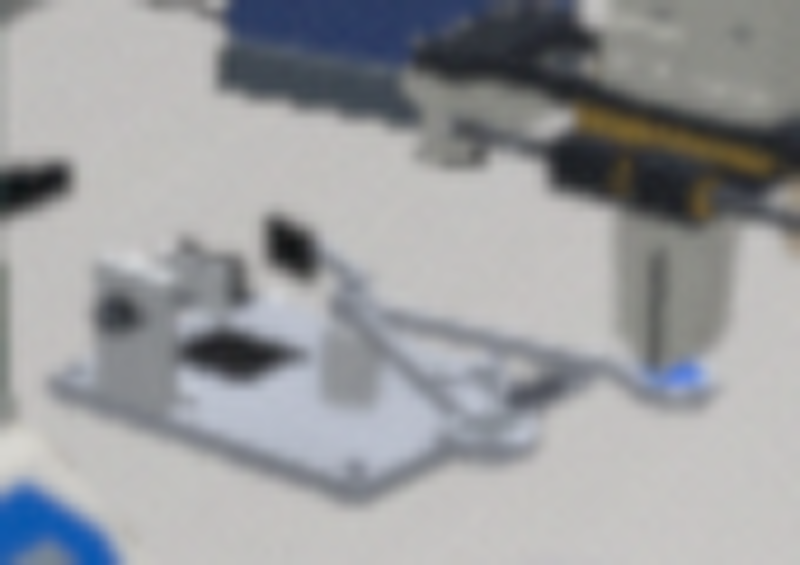

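>>> arm_command([
  [[0.001,0.002,0],[0,0,0]],
  [[0.001,0.002,0],[0,0,0]],
  [[0.001,0.002,0],[0,0,0]],
  [[0.001,0.002,0],[0,0,0]],
])

```text
clock: 4.85
position: [0.4518, -0.0789, 0.0644]
ee_rot: [-1.084, 1.385, -1.385]
force: [2.2, 0.8, 4.4]
width: 0.007
```

```bash
python3 mv.py .4505 -.079 .0645 -14.2; python3 snap.py side 220 305 160 220 pics/s5.png
```

```text
t 4.85 pos [ 0.4518 -0.0789  0.0644] F [2.22 0.77 4.43] w 0.007 j7 0.19
shift mm [ 0.4 -0.1 -1.2] turn [-0.03  0.32 -0.02]
scale 9.411764705882353 4.9 [2.72 1.25 3.68]
```

View pics/s5.png

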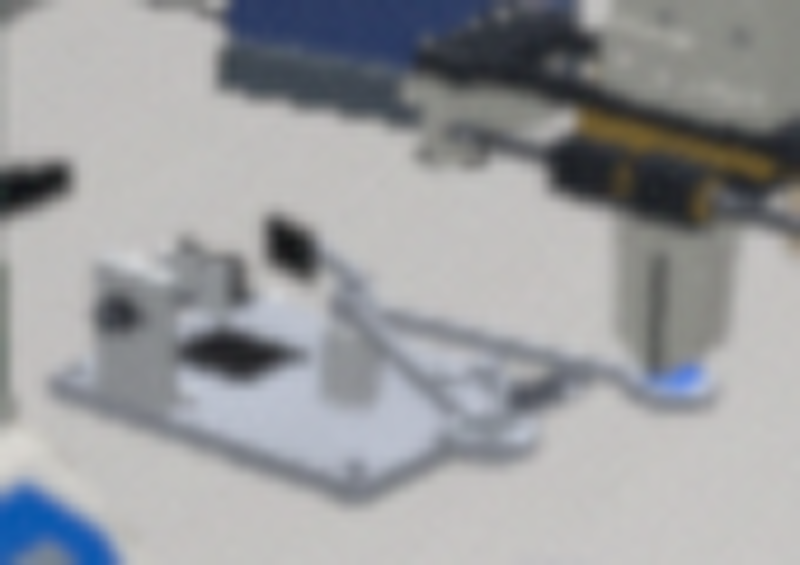

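>>> arm_command([
  [[0.001,-0.05,0],[0,0,0]],
  [[0.001,-0.1,0],[0,0,0]],
  [[0.09,-0.16,0.03],[0,60,0]],
  [[0.09,-0.16,0.03],[0,60,0]],
  [[0.09,-0.16,0.03],[0,60,0]],
], fingers=-1)

```text
clock: 5.4
position: [0.4592, -0.1785, 0.2273]
ee_rot: [-0.787, 1.701, -1.708]
force: [0.2, -0.1, -0.5]
width: 0.387
```

```bash
python3 mv.py .477 -.314 .2 -104.2; python3 snap.py side 220 320 130 220 pics/s6.png;python3 snap.py top 240 340 150 240 pics/t6.png
```

```text
t 5.4 pos [ 0.4592 -0.1785  0.2273] F [ 0.24 -0.06 -0.53] w 0.387 j7 -0.18
shift mm [ 91.9  27.6 101.1] turn [-0.2  63.91 -0.19]
scale 6.666666666666667 5.45 [ 0.79 -1.17 -0.18]
scale 6.666666666666667 5.5 [-0.05  1.14 -0.62]
```

View pics/s6.png

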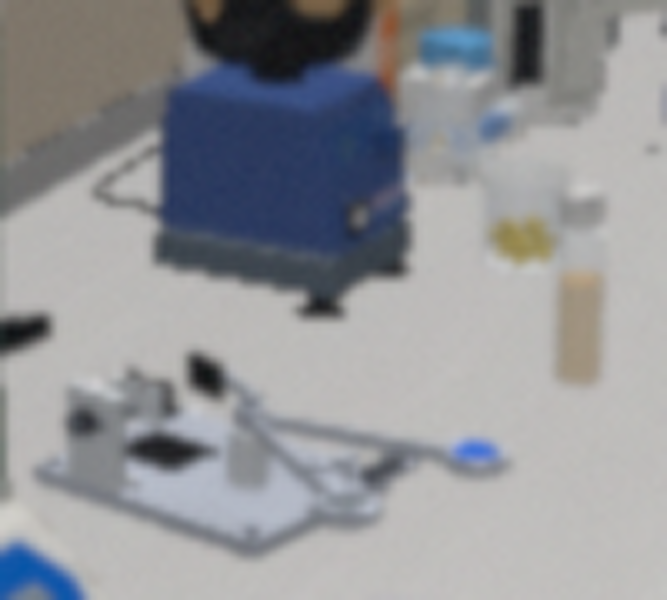

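View pics/t6.png

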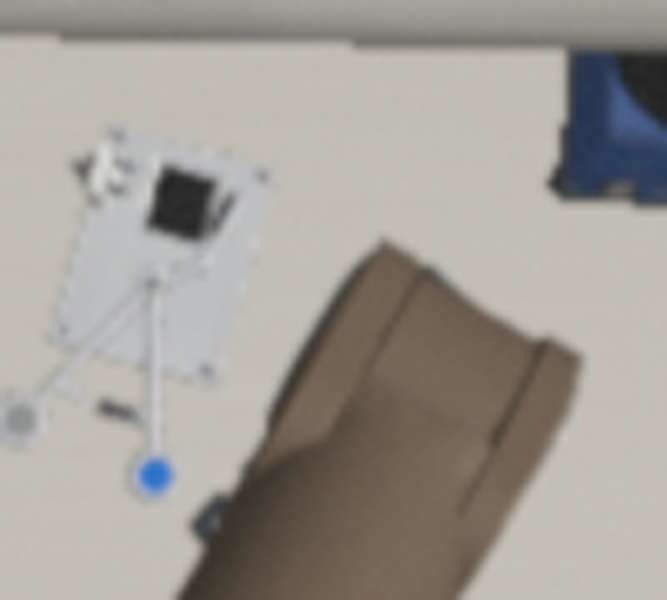

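```bash
python3 - <<'E'
from cell import *
from fit import *
pt=get_image("top");ps=get_image("side")
ut=lambda x,y:np.array(((x+.5)/6.6667-.5+240,(y+.5)/6.6667-.5+150))
us=lambda x,y:np.array(((x+.5)/6.6667-.5+220,(y+.5)/6.6667-.5+130))
u9=lambda x,y:((x+.5)/9-.5+238,(y+.5)/9-.5+164)
u5=lambda x,y:np.array(((x+.5)/5-.5+200,(y+.5)/5-.5+140))
print("vial top",back(pt,u5(612,377),.113),"side base",back(ps,us(578,373),0),"side cap",back(ps,us(585,190),.113))
C=[((100,57,10),u9(164,37)),((100,-57,10),u9(389,98)),((-50,-57,10),u9(312,397)),((-50,57,10),u9(82,332)),((-118,-34,50.5),u9(226,516))]
S=[((-118,-34,50.5),us(476,452)),((-50,57,10),us(250,543)),((100,57,10),us(37,469))]
from scipy.optimize import least_squares
def f(v): return np.r_[(proj(pt,stand(*v,[c[0] for c in C]))-[c[1] for c in C]).ravel(),(proj(ps,stand(*v,[c[0] for c in S]))-[c[1] for c in S]).ravel()]
r=least_squares(f,(.57,-.07,-.25));print(r.x,r.fun.round(2))
r2=least_squares(lambda v:f(v)[10:],(.57,-.07,-.25));print("side only",r2.x,r2.fun.round(2))
v=r.x;c,s=np.cos(v[2]),np.sin(v[2])
for n,px,z in (("dark",ut(182,204),.0105),("flatjaw",ut(224,208),.056),("Vbrack",ut(118,175),.056)):
    g=back(pt,px,z)-np.r_[.5745,-.0724,0];print(n,back(pt,px,z).round(4),1000*(c*g[0]+s*g[1]),1000*(-s*g[0]+c*g[1]))
E
python3 snap.py top 245 285 165 195 pics/t7.png
```

```text
vial top [ 0.47680588 -0.31361884  0.113     ] side base [ 0.47742141 -0.32808868  0.        ] side cap [ 0.47785926 -0.32154042  0.113     ]
[ 0.57254664 -0.07315935 -0.24696532] [ 0.19  0.59  0.24  0.58 -0.11  0.22  0.14  0.51  0.35  0.28 -0.64 -0.17
  0.07  0.21 -1.26 -0.41]
side only [ 0.56977617 -0.07369535 -0.26963434] [-0.08  0.21  0.38  0.31 -0.32 -0.6 ]
dark [ 0.6313 -0.0913  0.0105] 59.678097596959226 -4.415008058270789
flatjaw [ 0.6217 -0.117   0.056 ] 56.70032507331804 -31.704206112514953
Vbrack [ 0.6416 -0.049   0.056 ] 59.37923936634924 39.0728028998036
scale 20.0 5.65 [-0.6   0.32 -0.28]
```

View pics/t7.png

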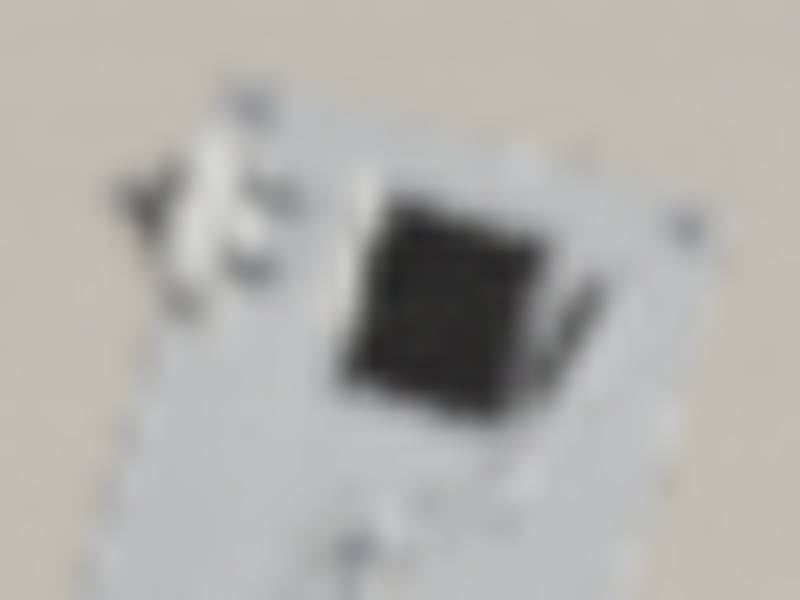

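```bash
python3 - <<'E'
from cell import *
from fit import *
ps=get_image("side")
im=cv2.resize(ps["color"][150:195,285:335,::-1],None,fx=12,fy=12,interpolation=cv2.INTER_CUBIC)
def d(P,col):
    for a in proj(ps,P): cv2.circle(im,tuple(int(round(t)) for t in ((a-[285,150]+.5)*12-.5)),1,col,-1)
t=np.linspace(0,6.28,40)
for c,col in (((.4768,-.3136),(0,0,255)),((.4772,-.322),(0,200,0))):
    d(np.c_[c[0]+.014*np.cos(t),c[1]+.014*np.sin(t),0*t],col);d(np.c_[c[0]+.012*np.cos(t),c[1]+.012*np.sin(t),0*t+.113],col)
cv2.imwrite("pics/v.png",im)
E
```

```text
(no output)
```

View pics/v.png

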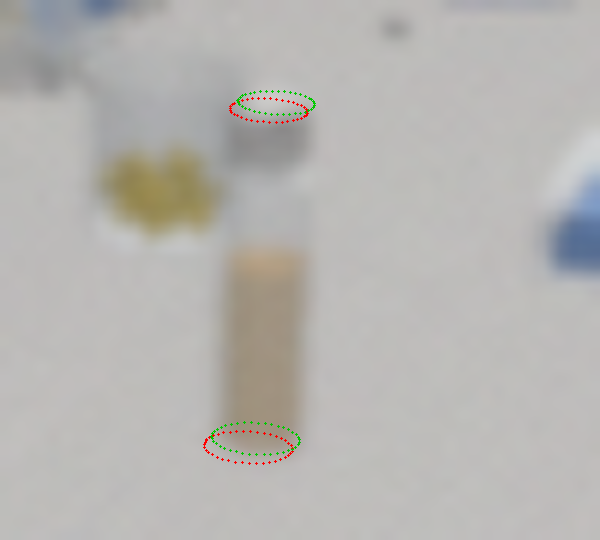

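```bash
python3 mv.py .476 -.3155 .2 -104.2
```

```text
t 5.7 pos [ 0.4582 -0.1719  0.2231] F [ 0.26 -0.19 -0.55] w 0.653 j7 -0.18
shift mm [ 99.7  22.9 104.9] turn [ 0.11 64.83  0.13]
```

>>> arm_command([
  [[0.1,0.02,0.105],[0,64.8,0]],
  [[0.1,0.02,0.105],[0,64.8,0]],
  [[0.1,0.02,0.105],[0,64.8,0]],
  [[0.1,0.02,0.105],[0,64.8,0]],
  [[0.1,0.02,0.105],[0,64.8,0]],
])

```text
clock: 6.2
position: [0.475, -0.3182, 0.2028]
ee_rot: [-0.135, 2.16, -2.158]
force: [0.5, 0.3, -1.0]
width: 0.998
```

>>> arm_command([
  [[0,0,0],[0,21.9,0]],
  [[0,0,0],[0,21.9,0]],
  [[0,0,0],[0,21.9,0]],
  [[0,0,0],[0,21.9,0]],
])

```text
clock: 6.6
position: [0.4759, -0.3161, 0.203]
ee_rot: [-0.261, -2.087, 2.085]
force: [-0.4, 0.8, -0.2]
width: 0.999
```

```bash
python3 mv.py .476 -.3155 .078 -104.2;  python3 snap.py side 260 360 120 200 pics/s8.png
```

```text
t 6.6 pos [ 0.4759 -0.3161  0.203 ] F [-0.39  0.85 -0.2 ] w 0.999 j7 -0.8
shift mm [ -0.3 125.   -0.5] turn [ 0.04 -0.21  0.15]
scale 7.5 6.65 [ 0.69 -0.13 -0.29]
```

View pics/s8.png

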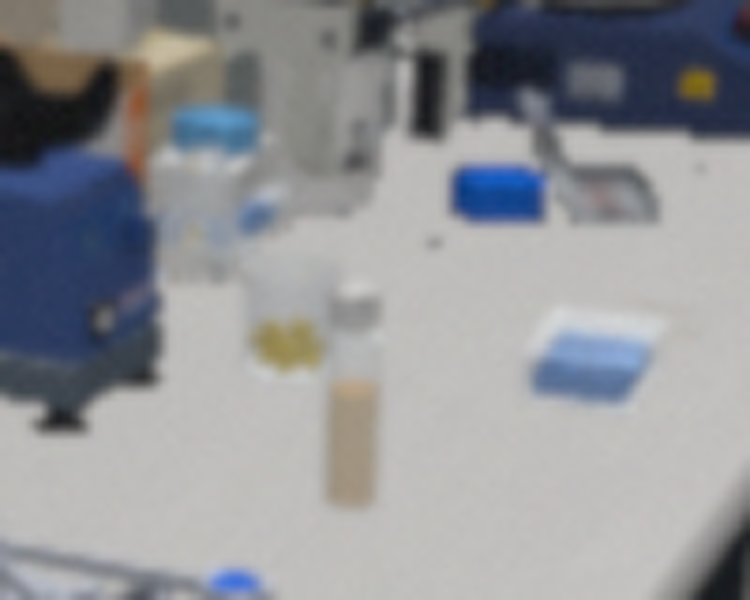

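>>> arm_command([
  [[0,0.045,0],[0,0,0]],
  [[0,0.08,0],[0,0,0]],
  [[0,0.105,0],[0,0,0]],
  [[0,0.12,0],[0,0,0]],
  [[0,0.125,0],[0,0,0]],
])

```text
clock: 7.15
position: [0.4754, -0.3169, 0.0779]
ee_rot: [-0.262, -2.088, 2.085]
force: [-0.4, -0.2, 0.9]
width: 0.995
```

```bash
python3 mv.py .476 -.3155 .078 -104.2;  python3 snap.py side 260 360 120 200 pics/s9.png
```

```text
t 7.15 pos [ 0.4754 -0.3169  0.0779] F [-0.39 -0.17  0.91] w 0.995 j7 -0.66
shift mm [-0.2 -0.1 -1.5] turn [ 0.05 -0.22  0.12]
scale 7.5 7.2 [-0.08  0.34  0.43]
```

View pics/s9.png

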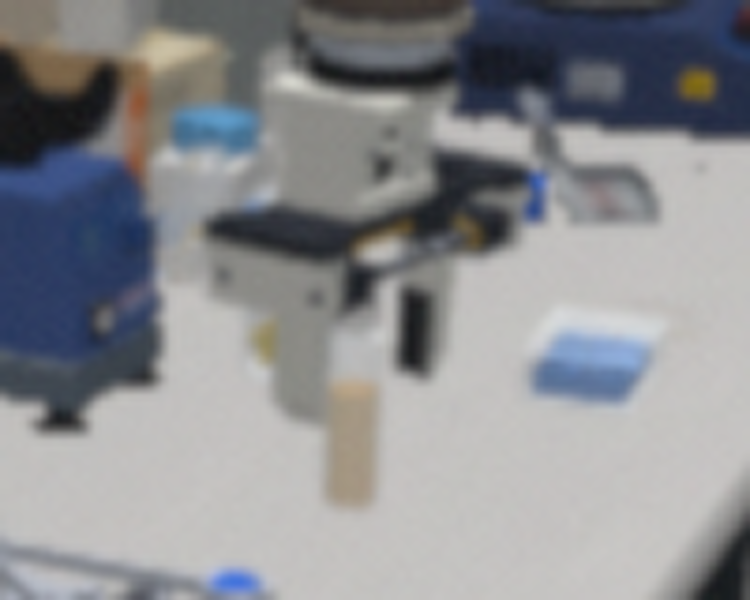

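>>> arm_command([
  [[0,0,0],[0,0,0]],
  [[0,0,0],[0,0,0]],
  [[0,0,0],[0,0,0]],
  [[0,0,0],[0,0,0]],
  [[0,0,0],[0,0,0]],
], fingers=1, squeeze=14)

```text
clock: 7.7
position: [0.4762, -0.3177, 0.0797]
ee_rot: [-0.267, -2.087, 2.087]
force: [-0.1, -0.2, -0.3]
width: 0.615
```

>>> arm_command([
  [[0,0,0],[0,0,0]],
  [[0,0,0],[0,0,0]],
  [[0,0,0],[0,0,0]],
  [[0,0,0],[0,0,0]],
])

```text
clock: 8.1
position: [0.4759, -0.3176, 0.0793]
ee_rot: [-0.266, -2.086, 2.086]
force: [0.1, 0.4, 0.8]
width: 0.295
```

```bash
python3 mv.py .6293 -.0973 .200 -104.2;  python3 snap.py side 260 360 120 200 pics/s10.png
```

```text
t 8.1 pos [ 0.4759 -0.3176  0.0793] F [0.12 0.42 0.82] w 0.295 j7 -0.66
shift mm [ -93.1 -120.7 -251.8] turn [ 0.   -0.35  0.  ]
scale 7.5 8.15 [0.09 0.37 0.01]
```

View pics/s10.png

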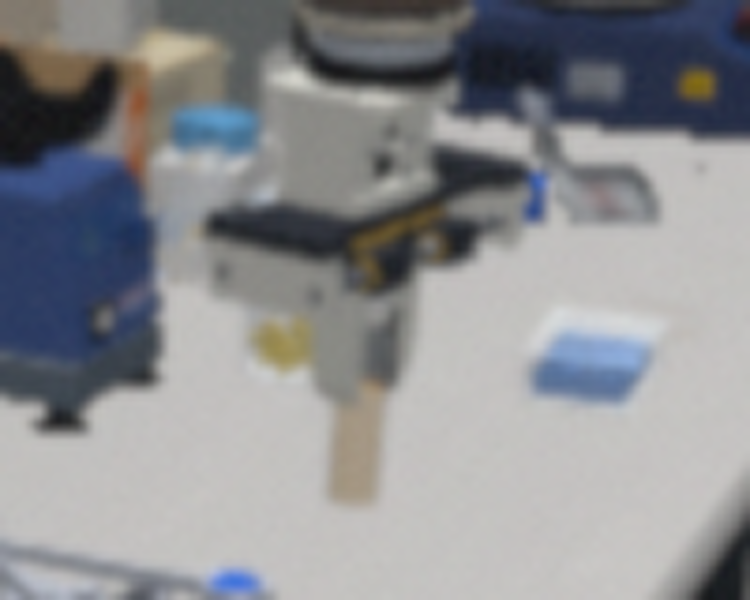

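>>> arm_command([
  [[0,0,0],[0,0,0]],
  [[0,0,0],[0,0,0]],
  [[0,-0.03,0],[0,0,0]],
  [[0,-0.07,0],[0,0,0]],
  [[0,-0.1,0],[0,0,0]],
])

```text
clock: 8.65
position: [0.4758, -0.3181, 0.181]
ee_rot: [-0.267, -2.085, 2.087]
force: [1.2, -0.1, -1.2]
width: 0.29
```

```bash
python3 mv.py .6293 -.0973 .200 -104.2;  python3 snap.py side 260 360 100 180 pics/s11.png
```

```text
t 8.65 pos [ 0.4758 -0.3181  0.181 ] F [ 1.24 -0.11 -1.15] w 0.29 j7 -0.77
shift mm [ -93.   -19.1 -252.3] turn [-0.03 -0.38 -0.02]
scale 7.5 8.7 [ 2.22 -1.74  2.91]
```

View pics/s11.png

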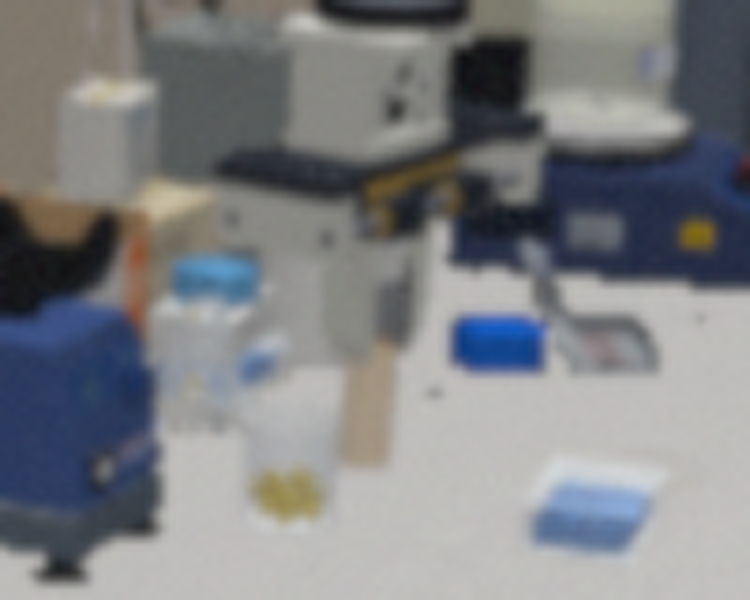

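>>> arm_command([
  [[-0.015,-0.012,-0.042],[0,-0.3,0]],
  [[-0.031,-0.02,-0.084],[0,-0.3,0]],
  [[-0.048,-0.02,-0.13],[0,-0.3,0]],
  [[-0.064,-0.02,-0.175],[0,-0.3,0]],
  [[-0.08,-0.02,-0.217],[0,-0.3,0]],
])

```text
clock: 9.2
position: [0.6089, -0.1252, 0.1991]
ee_rot: [-0.26, -2.09, 2.089]
force: [0.7, -1.2, -0.9]
width: 0.293
```

```bash
python3 mv.py .6293 -.0973 .19 -104.2
```

```text
t 9.2 pos [ 0.6089 -0.1252  0.1991] F [ 0.73 -1.18 -0.88] w 0.293 j7 -1.15
shift mm [-12.9   9.1 -32.1] turn [0.04 0.   0.  ]
```

>>> arm_command([
  [[-0.006,0,-0.016],[0,0,0]],
  [[-0.013,0.009,-0.032],[0,0,0]],
  [[-0.013,0.009,-0.032],[0,0,0]],
  [[-0.013,0.009,-0.032],[0,0,0]],
])

```text
clock: 9.6
position: [0.6274, -0.1013, 0.1898]
ee_rot: [-0.261, -2.087, 2.089]
force: [-0.6, -1.1, 0.2]
width: 0.296
```

```bash
python3 mv.py .6293 -.0973 .14 -104.2;python3 snap.py side 215 290 130 220 pics/s12.png;python3 snap.py top 230 310 150 210 pics/t12.png
```

```text
t 9.6 pos [ 0.6274 -0.1013  0.1898] F [-0.64 -1.12  0.19] w 0.296 j7 -1.19
shift mm [-0.9 49.8 -4.4] turn [-0.06 -0.14  0.06]
scale 6.666666666666667 9.65 [-0.89 -0.28 -0.42]
scale 10.0 9.7 [ 0.28  0.67 -0.27]
```

View pics/s12.png

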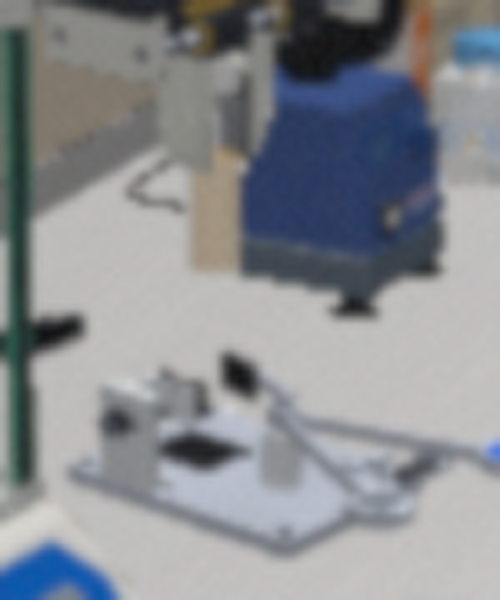

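View pics/t12.png

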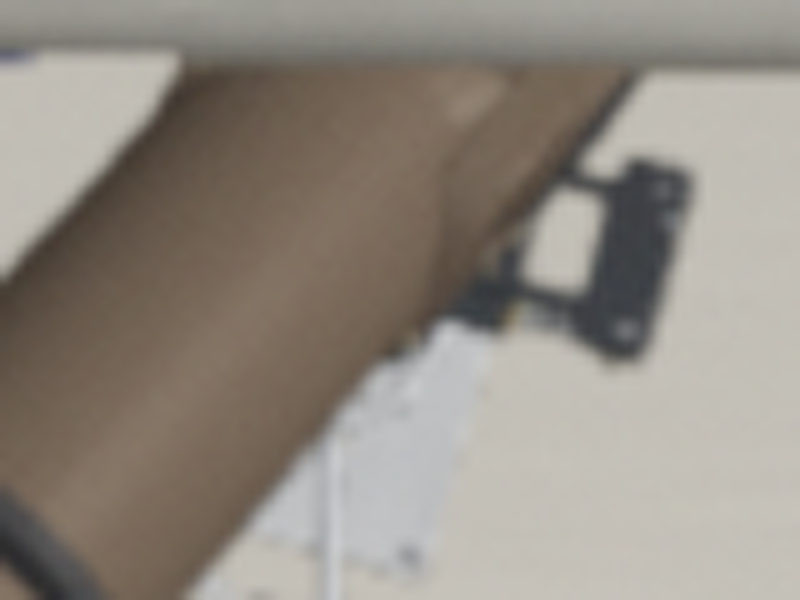

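>>> arm_command([
  [[0,0.02,0],[0,0,0]],
  [[0,0.04,0],[0,0,0]],
  [[0,0.046,0],[0,0,0]],
  [[0,0.048,0],[0,0,0]],
  [[0,0.048,0],[0,0,0]],
])

```text
clock: 10.2
position: [0.6284, -0.1007, 0.143]
ee_rot: [-0.263, -2.089, 2.089]
force: [0.7, -0.5, 0.3]
width: 0.296
```

```bash
python3 mv.py .6293 -.0973 .14 -104.2;python3 - <<'E'
from cell import *
from fit import *
ps=get_image("side");s=observe()
x0,y0,f=225,145,10
im=cv2.resize(ps["color"][145:205,225:295,::-1],None,fx=f,fy=f,interpolation=cv2.INTER_CUBIC)
def d(P,col):
    for a in proj(ps,P): cv2.circle(im,tuple(int(round(t)) for t in ((a-[x0,y0]+.5)*f-.5)),1,col,-1)
t=np.linspace(0,6.28,40)
for v,col in (((.5735,-.0733,-.249),(0,0,255)),):
    d(stand(*v,np.c_[60+14*np.cos(t),-9.5+14*np.sin(t),0*t+10]),col);d(stand(*v,np.c_[60+14*np.cos(t),-9.5+14*np.sin(t),0*t+56]),(0,255,255))
p=s["position"];d(np.c_[p[0]+.014*np.cos(t),p[1]+.014*np.sin(t),0*t+p[2]-.079],(0,255,0))
cv2.imwrite("pics/s13.png",im)
E
```

```text
t 10.2 pos [ 0.6284 -0.1007  0.143 ] F [ 0.67 -0.47  0.35] w 0.296 j7 -1.15
shift mm [-0.   3.  -3.6] turn [-0.01 -0.11 -0.04]
```

View pics/s13.png

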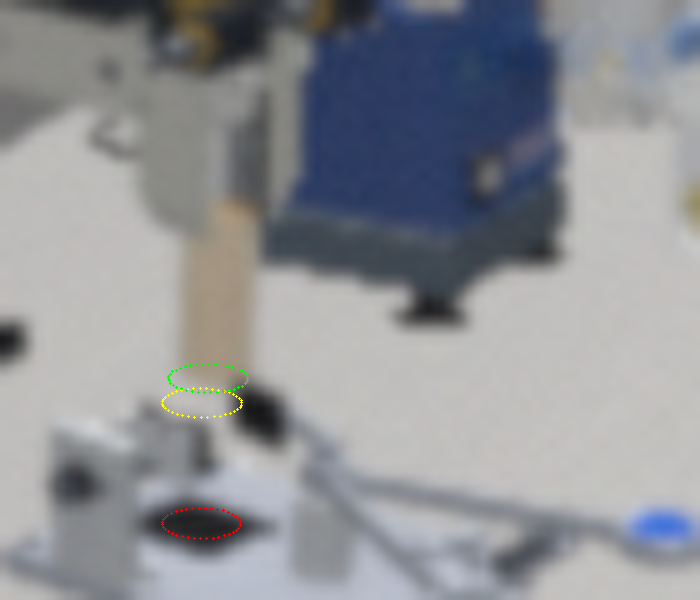

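>>> arm_command([
  [[0,0,-0.003],[0,0,0]],
  [[0,0,-0.003],[0,0,0]],
  [[0,0,-0.003],[0,0,0]],
  [[0,0,-0.003],[0,0,0]],
])

```text
clock: 10.65
position: [0.6292, -0.0969, 0.1425]
ee_rot: [-0.261, -2.089, 2.089]
force: [-0.6, 0.1, -0.7]
width: 0.293
```

```bash
python3 mv.py .629 -.098 .12 -104.2; python3 -c "
from cell import observe
for i in range(3): print(observe()['position'])"
```

```text
t 10.65 pos [ 0.6292 -0.0969  0.1425] F [-0.62  0.09 -0.69] w 0.293 j7 -1.16
shift mm [-0.1 22.5  1.2] turn [ 0.01 -0.04 -0.02]
[ 0.62921052 -0.09686222  0.14250124]
[ 0.62921052 -0.09686222  0.14250124]
[ 0.62921052 -0.09686222  0.14250124]
```

Enter between the jaws by 12 mm and look.

>>> arm_command([
  [[0,0.006,0.001],[0,0,0]],
  [[0,0.012,0.001],[0,0,0]],
  [[0,0.018,0.001],[0,0,0]],
  [[0,0.022,0.001],[0,0,0]],
  [[0,0.022,0.001],[0,0,0]],
])

```text
clock: 11.15
position: [0.6284, -0.0978, 0.1194]
ee_rot: [-0.26, -2.088, 2.089]
force: [1.3, 0.7, -0.9]
width: 0.291
```

```bash
python3 mv.py .629 -.098 .088 -104.2; python3 snap.py side 225 295 145 205 pics/s14.png
```

```text
t 11.15 pos [ 0.6284 -0.0978  0.1194] F [ 1.3   0.69 -0.92] w 0.291 j7 -1.14
shift mm [-0.7 31.4  0.1] turn [-0.01 -0.05  0.08]
scale 10.0 11.2 [-0.21 -0.74 -0.57]
```

View pics/s14.png

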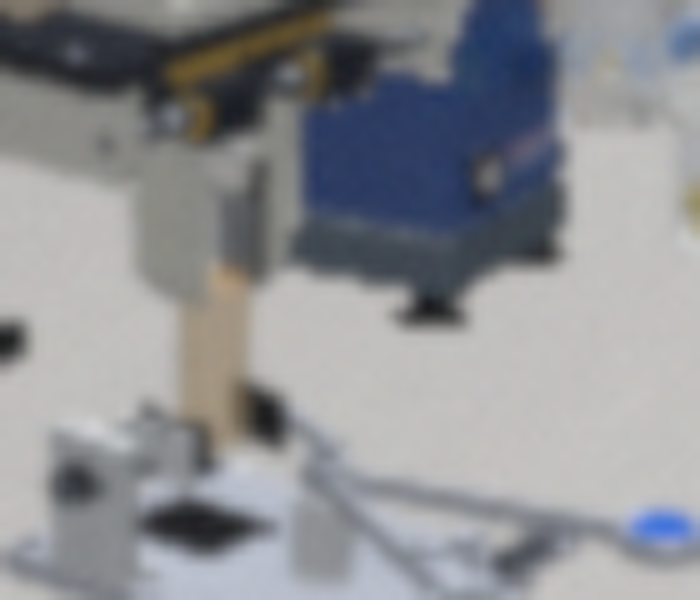

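>>> arm_command([
  [[0,0.007,0],[0,0,0]],
  [[0,0.014,0],[0,0,0]],
  [[0,0.021,0],[0,0,0]],
  [[0,0.027,0],[0,0,0]],
  [[0,0.0285,0],[0,0,0]],
])

```text
clock: 11.7
position: [0.6284, -0.0977, 0.0908]
ee_rot: [-0.26, -2.089, 2.089]
force: [0.3, 0.2, -0.8]
width: 0.295
```

>>> arm_command([
  [[0,0.0007,0],[0,0,0]],
  [[0,0.001,0],[0,0,0]],
])

```text
clock: 11.9
position: [0.629, -0.098, 0.0909]
ee_rot: [-0.261, -2.089, 2.089]
force: [-0.9, 0.4, 0.0]
width: 0.293
```

```bash
python3 mv.py .629 -.098 .088 -104.2; python3 snap.py side 225 295 145 205 pics/s15.png
```

```text
t 11.9 pos [ 0.629  -0.098   0.0909] F [-0.94  0.38  0.04] w 0.293 j7 -1.11
shift mm [-0.   2.9 -0. ] turn [-0.   -0.05 -0.01]
scale 10.0 11.95 [ 0.23 -0.05  0.83]
```

View pics/s15.png

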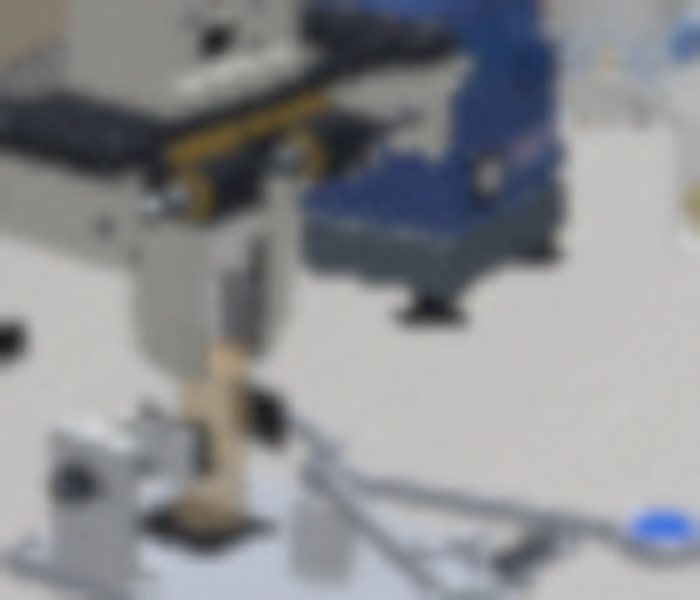

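>>> arm_command([
  [[0,0.0007,0],[0,0,0]],
  [[0,0.0015,0],[0,0,0]],
  [[0,0.0015,0],[0,0,0]],
])

```text
clock: 12.25
position: [0.629, -0.098, 0.0895]
ee_rot: [-0.261, -2.089, 2.089]
force: [-0.4, 0.4, 0.4]
width: 0.292
```

>>> arm_command([
  [[0,0.001,0],[0,0,0]],
  [[0,0.001,0],[0,0,0]],
])

```text
clock: 12.45
position: [0.6296, -0.0978, 0.0892]
ee_rot: [-0.263, -2.091, 2.089]
force: [-0.6, 1.0, 7.5]
width: 0.293
```

>>> arm_command([
  [[0,-0.0007,0],[0,0,0]],
  [[0,-0.0007,0],[0,0,0]],
])

```text
clock: 12.65
position: [0.629, -0.0979, 0.0892]
ee_rot: [-0.262, -2.089, 2.089]
force: [0.1, 1.3, 3.5]
width: 0.295
```

>>> arm_command([
  [[0,0,0],[0,0,0]],
  [[0,0,0],[0,0,0]],
  [[0,0,0],[0,0,0]],
  [[0,0,0],[0,0,0]],
  [[0,0,0],[0,0,0]],
], fingers=-0.4)

```text
clock: 13.15
position: [0.6288, -0.0979, 0.089]
ee_rot: [-0.261, -2.089, 2.089]
force: [0.4, -0.5, 0.0]
width: 0.669
```

```bash
python3 mv.py .629 -.098 .2 -104.2; python3 snap.py side 225 295 145 205 pics/s16.png
```

```text
t 13.15 pos [ 0.6288 -0.0979  0.089 ] F [ 0.37 -0.52  0.01] w 0.669 j7 -1.11
shift mm [  -0.2 -111.     0. ] turn [ 0.   -0.05  0.  ]
scale 10.0 13.2 [-0.1  -0.28 -0.8 ]
```

View pics/s16.png

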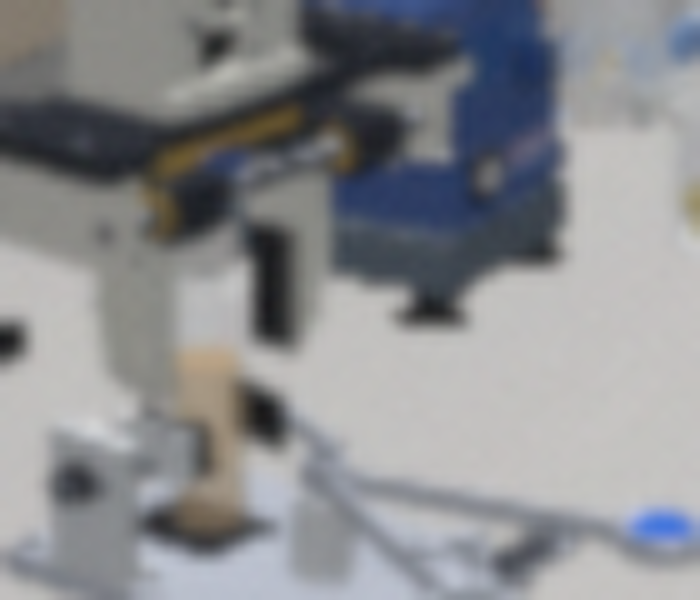

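>>> arm_command([
  [[0,-0.03,0],[0,0,0]],
  [[0,-0.06,0],[0,0,0]],
  [[0,-0.09,0],[0,0,0]],
  [[0,-0.12,0],[0,0,0]],
  [[0,-0.12,0],[0,0,0]],
])

```text
clock: 13.7
position: [0.6306, -0.0992, 0.2132]
ee_rot: [-0.268, -2.091, 2.092]
force: [1.0, -0.5, 0.3]
width: 0.7
```

```bash
python3 - <<'E'
from fit import *
v=(.5735,-.0733,-.249)
# grey pad wide open, and start TCP: tool x along tangent(-push). push dir at angle phi
for th,p in ((0,(-107,58)),(.23,(-118,32)),(.38,(-122,14))):
    print(th,stand(*v,[(*p,46)]),np.degrees(np.arctan2(p[1],-p[0])))
E
python3 mv.py .49 .06 .2 -14.2; python3 snap.py side 225 295 145 205 pics/s17.png;python3 snap.py top 230 310 160 220 pics/t17.png
```

```text
0 [[0.48409318 0.00927978 0.046     ]] 28.46017599877107
0.23 [[ 0.46702512 -0.01320758  0.046     ]] 15.172915345525261
0.38 [[ 0.45871265 -0.02966671  0.046     ]] 6.546290783294036
t 13.7 pos [ 0.6306 -0.0992  0.2132] F [ 0.99 -0.54  0.28] w 0.7 j7 -1.21
shift mm [ 175.6   12.1 -119.6] turn [ -0.26 -90.07  -0.3 ]
scale 10.0 13.75 [ 0.16  0.17 -0.94]
scale 10.0 13.8 [-0.43  0.61 -0.45]
```

View pics/s17.png

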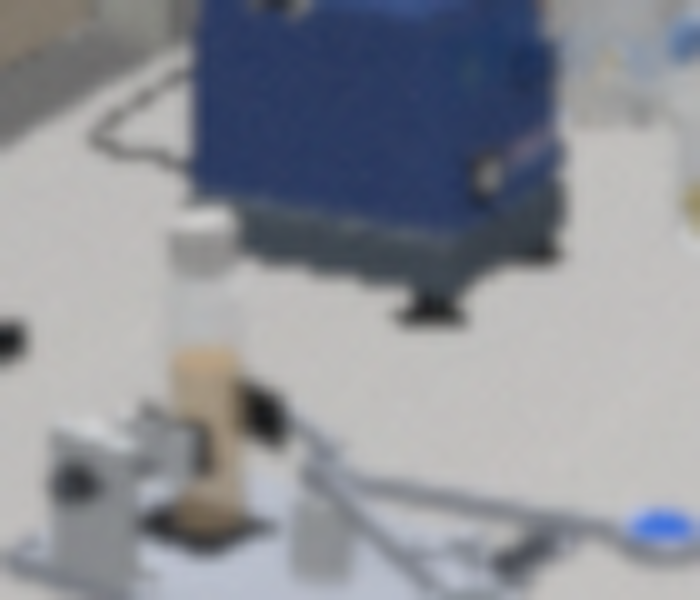

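View pics/t17.png

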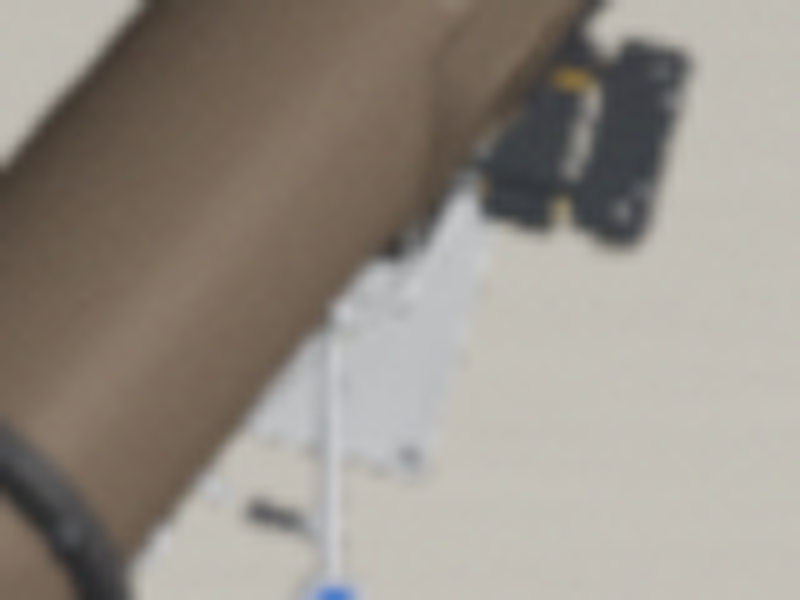

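```bash
python3 mv.py .511 .039 .2 -42.7
```

```text
t 13.8 pos [ 0.6291 -0.0979  0.2094] F [-0.43  0.61 -0.45] w 0.697 j7 -1.21
shift mm [ 148.1    9.3 -103.7] turn [ -0.   -61.54  -0.07]
```

>>> arm_command([
  [[0.148,0,-0.104],[0,-61.5,0]],
  [[0.148,0,-0.104],[0,-61.5,0]],
  [[0.148,0,-0.104],[0,-61.5,0]],
  [[0.148,0,-0.104],[0,-61.5,0]],
  [[0.148,0,-0.104],[0,-61.5,0]],
], fingers=1, squeeze=50)

```text
clock: 14.3
position: [0.5073, 0.044, 0.2073]
ee_rot: [-0.513, 1.937, -1.931]
force: [1.0, -0.0, 0.2]
width: 0.311
```

```bash
python3 mv.py .511 .039 .12 -42.7
```

```text
t 14.3 pos [0.5073 0.044  0.2073] F [ 1.04 -0.03  0.23] w 0.311 j7 -0.84
shift mm [-1.  87.2  6.6] turn [  0.26 -17.85   0.15]
```

>>> arm_command([
  [[-0.001,0,0.004],[0,-17.8,0]],
  [[-0.001,0.03,0.004],[0,-17.8,0]],
  [[-0.001,0.07,0.004],[0,-17.8,0]],
  [[-0.001,0.085,0.004],[0,-17.8,0]],
  [[-0.001,0.087,0.004],[0,-17.8,0]],
])

```text
clock: 14.8
position: [0.5115, 0.0361, 0.1193]
ee_rot: [-0.755, 1.745, -1.744]
force: [-0.1, -1.9, 0.8]
width: 0.005
```

```bash
python3 mv.py .511 .039 .056 -42.7; python3 snap.py side 225 315 140 215 pics/s18.png;python3 snap.py top 230 310 160 220 pics/t18.png
```

```text
t 14.8 pos [0.5115 0.0361 0.1193] F [-0.14 -1.91  0.79] w 0.005 j7 -0.46
shift mm [-2.  63.3 -2.2] turn [ 0.18 -0.79  0.27]
scale 8.0 14.85 [-0.31  0.3   0.57]
scale 10.0 14.9 [ 0.3   0.25 -0.01]
```

View pics/s18.png

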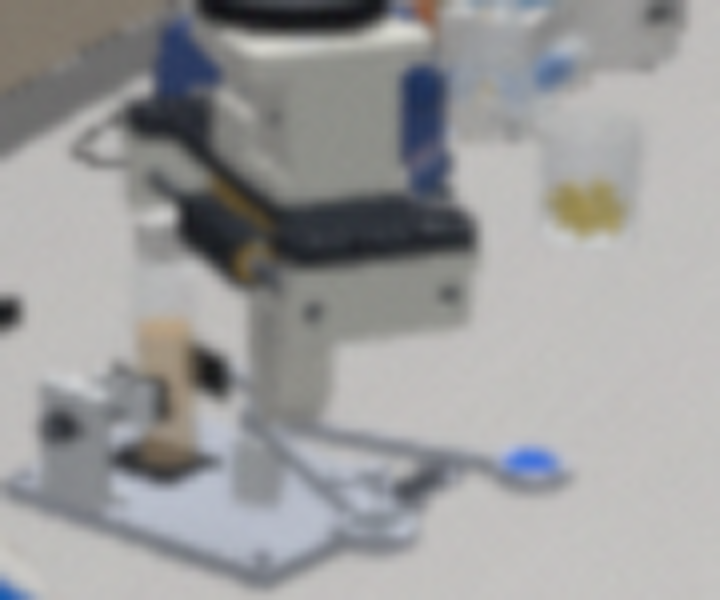

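View pics/t18.png

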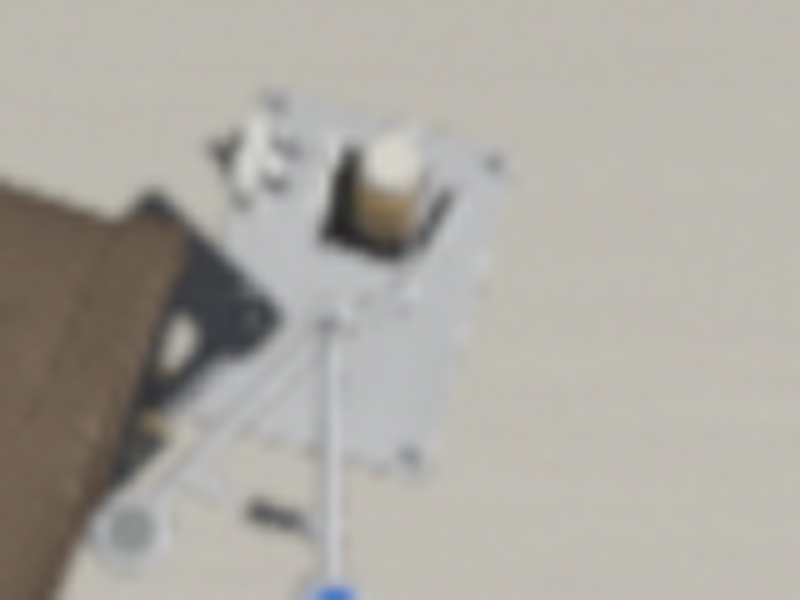

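```bash
python3 - <<'E'
from cell import *
from h import *
p=get_image("top");print(back(p,(242.65,212.35),.05))
E
python3 mv.py .513 .042 .056 -42.7
```

```text
[0.48510115 0.00933871 0.05      ]
t 14.95 pos [0.514  0.0361 0.1223] F [0.57 0.54 0.25] w 0.003 j7 -0.46
shift mm [-3.6 66.3 -4.8] turn [-0.01 -0.79  0.01]
```

>>> arm_command([
  [[-0.004,0,-0.003],[0,-0.8,0]],
  [[-0.004,0.03,-0.003],[0,-0.8,0]],
  [[-0.004,0.055,-0.003],[0,-0.8,0]],
  [[-0.004,0.065,-0.003],[0,-0.8,0]],
  [[-0.004,0.065,-0.003],[0,-0.8,0]],
])

```text
clock: 15.45
position: [0.5141, 0.0415, 0.0567]
ee_rot: [-0.761, 1.734, -1.733]
force: [-1.1, 0.2, 0.4]
width: 0.005
```

```bash
cat > st.py <<'E'
from cell import *
from h import *
from scipy.spatial.transform import Rotation as R
s=observe();M=R.from_rotvec(s["ee_rot"]).as_matrix()
v=(.5735,-.0733,-.249);c,sn=np.cos(v[2]),np.sin(v[2]);d=s["position"][:2]-v[:2]
x,y=c*d[0]+sn*d[1],-sn*d[0]+c*d[1]
zang=np.degrees(np.arctan2(M[1,2],M[0,2]))
phi=np.degrees(np.arctan2(y,-x));
# tool-frame position of pivot
print("t",round(s["clock"],2),"z",round(s["position"][2],4),"stand xy",round(1000*x,1),round(1000*y,1),"tool phi",round(-zang+np.degrees(v[2]),2))
piv=M.T@np.r_[v[0]-s["position"][0],v[1]-s["position"][1],0];print("pivot in tool x,z mm",(1000*piv[[0,2]]).round(1),"F tool",(M.T@s["force"]).round(2))
E
python3 st.py;python3 snap.py side 225 315 140 215 pics/s19.png
```

```text
t 15.45 z 0.0567 stand xy -85.9 96.6 tool phi 28.38
pivot in tool x,z mm [ 44.2 121.5] F tool [ 0.57 -0.42 -0.95]
scale 8.0 15.5 [0.01 0.75 0.61]
```

View pics/s19.png

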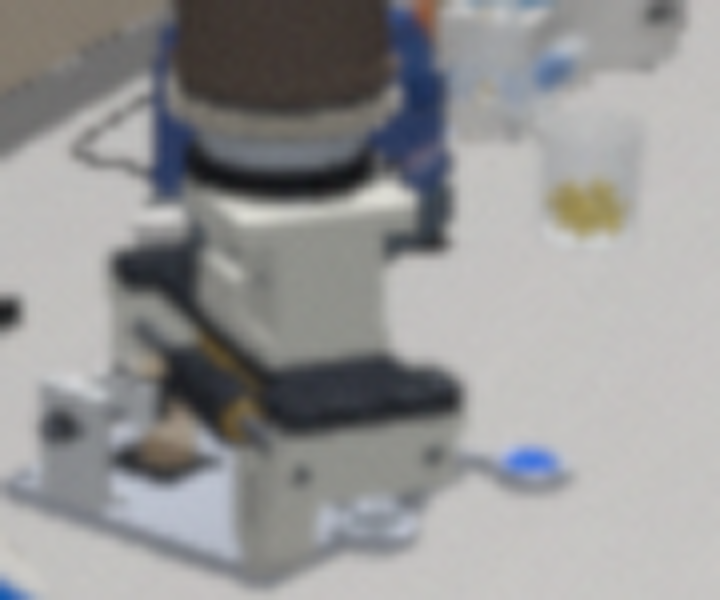

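>>> arm_command([
  [[0.003,0,0],[0,0,0]],
  [[0.007,0,0],[0,0,0]],
  [[0.011,0,0],[0,0,0]],
  [[0.014,0,0],[0,0,0]],
  [[0.0155,0,0],[0,0,0]],
])

```text
clock: 16.0
position: [0.5036, 0.0295, 0.0573]
ee_rot: [-0.759, 1.734, -1.733]
force: [0.1, 0.4, -0.4]
width: 0.005
```

```bash
python3 st.py
```

```text
t 16.0 z 0.0573 stand xy -93.1 82.4 tool phi 28.43
pivot in tool x,z mm [ 28.2 121.1] F tool [-0.33  0.43 -0.22]
```

>>> arm_command([
  [[0.0015,0,0],[0,0,0]],
  [[0.003,0,0],[0,0,0]],
  [[0.003,0,0],[0,0,0]],
])

```text
clock: 16.3
position: [0.502, 0.0279, 0.0571]
ee_rot: [-0.759, 1.733, -1.733]
force: [1.3, 2.0, 0.8]
width: 0.009
```

```bash
python3 st.py
```

```text
t 16.3 z 0.0571 stand xy -94.2 80.5 tool phi 28.4
pivot in tool x,z mm [ 26.  121.2] F tool [-2.34 -0.79 -0.39]
```

>>> arm_command([
  [[0.0015,0,-0.0003],[0,-0.7,0]],
  [[0.003,0,-0.0006],[0,-1.4,0]],
  [[0.0045,0,-0.0009],[0,-2.1,0]],
  [[0.006,0,-0.0011],[0,-2.8,0]],
  [[0.0075,0,-0.0014],[0,-3.5,0]],
])

```text
clock: 16.8
position: [0.4956, 0.023, 0.057]
ee_rot: [-0.805, 1.692, -1.692]
force: [2.5, 2.4, 1.7]
width: 0.002
```

```bash
python3 st.py;python3 snap.py top 230 310 160 220 pics/t20.png
```

```text
t 16.8 z 0.057 stand xy -99.2 74.2 tool phi 24.85
pivot in tool x,z mm [ 25.6 121.2] F tool [-3.45 -1.66  0.44]
scale 10.0 16.85 [0.37 1.79 1.4 ]
```

View pics/t20.png

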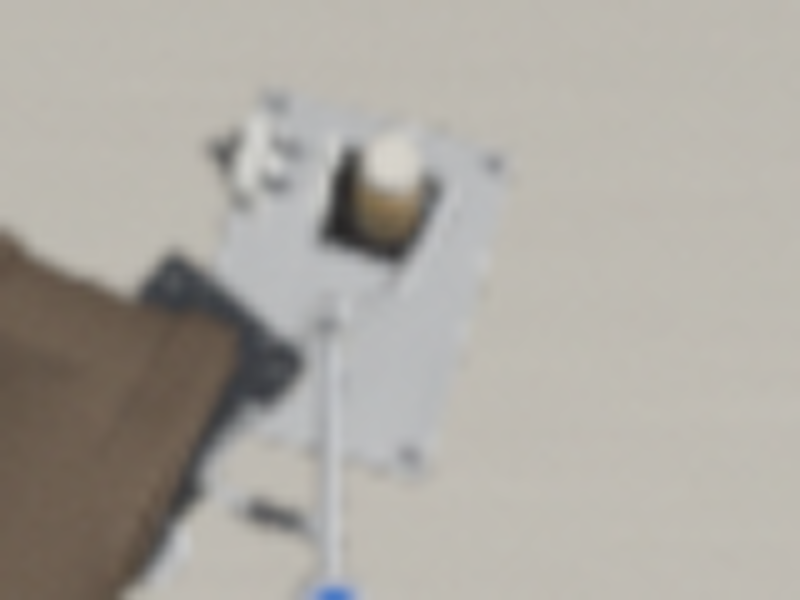

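>>> arm_command([
  [[0.0015,0,-0.0003],[0,-0.7,0]],
  [[0.003,0,-0.0006],[0,-1.4,0]],
  [[0.0045,0,-0.0009],[0,-2.1,0]],
  [[0.006,0,-0.0011],[0,-2.8,0]],
  [[0.0075,0,-0.0014],[0,-3.5,0]],
])

```text
clock: 17.35
position: [0.4901, 0.0182, 0.0571]
ee_rot: [-0.848, 1.65, -1.65]
force: [1.8, 3.0, 0.5]
width: 0.007
```

```bash
python3 st.py;python3 snap.py top 230 310 160 220 pics/t21.png
```

```text
t 17.35 z 0.0571 stand xy -103.4 68.1 tool phi 21.34
pivot in tool x,z mm [ 25.8 121.1] F tool [-3.46 -0.5  -0.3 ]
scale 10.0 17.4 [1.38 2.84 1.09]
```

View pics/t21.png

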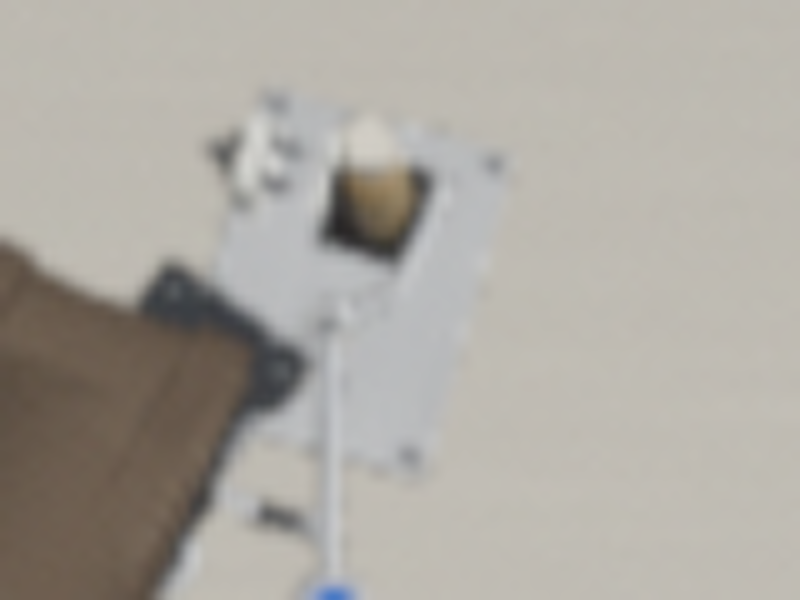

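```bash
python3 snap.py side 225 285 140 200 pics/s21.png;python3 snap.py top 250 290 165 195 pics/t21b.png
```

```text
scale 10.0 17.45 [1.29 2.72 0.42]
scale 20.0 17.5 [1.04 2.65 0.88]
```

View pics/s21.png

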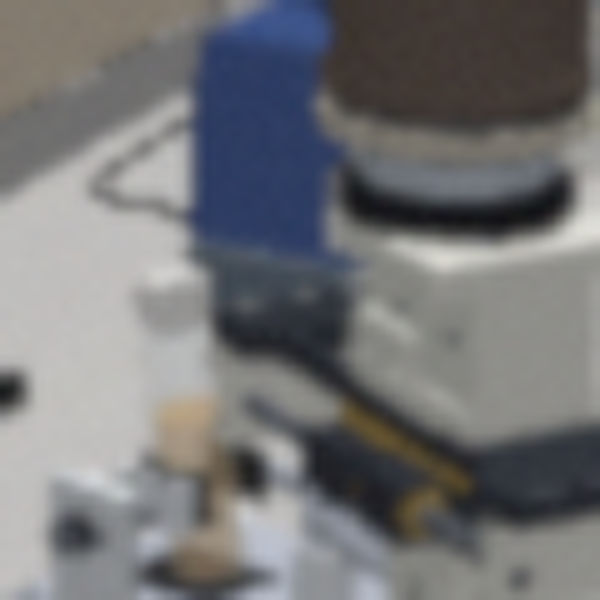

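View pics/t21b.png

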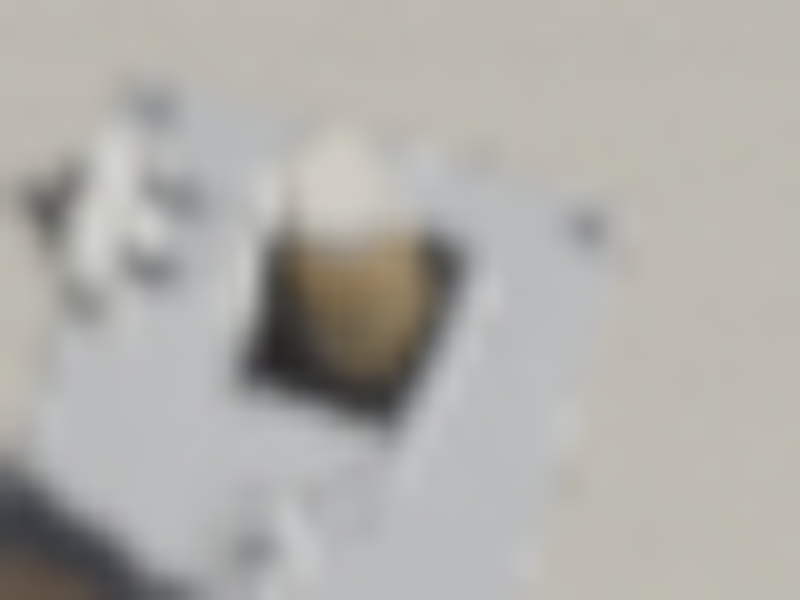

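>>> arm_command([
  [[0,0,0],[0,0,0]],
  [[0,0,0],[0,0,0]],
  [[0,0,0],[0,0,0]],
])

```text
clock: 17.8
position: [0.49, 0.0182, 0.057]
ee_rot: [-0.847, 1.651, -1.651]
force: [1.9, 2.2, 2.1]
width: 0.005
```

```bash
python3 st.py; python3 - <<'E'
from cell import *
from fit import *
p=get_image("top");v=(.5743,-.0723,-.248);c,s=np.cos(v[2]),np.sin(v[2])
g=back(p,((340.5)/20-.5+250,(185.5)/20-.5+165),.122)-np.r_[v[:2],0];print("cap stand",1000*(c*g[0]+s*g[1]),1000*(-s*g[0]+c*g[1]))
a=p["color"][165:195,250:290,::-1];cv2.imwrite("pics/t22.png",cv2.resize(a,None,fx=20,fy=20,interpolation=cv2.INTER_CUBIC))
t=np.linspace(0,6.28,40)
E
python3 snap.py side 225 285 140 200 pics/s22.png
```

```text
t 17.8 z 0.057 stand xy -103.5 68.1 tool phi 21.41
pivot in tool x,z mm [ 25.6 121.2] F tool [-2.89 -2.07  0.29]
cap stand 66.41364503244645 1.88956553294742
scale 10.0 17.9 [0.92 2.09 1.46]
```

View pics/t22.png

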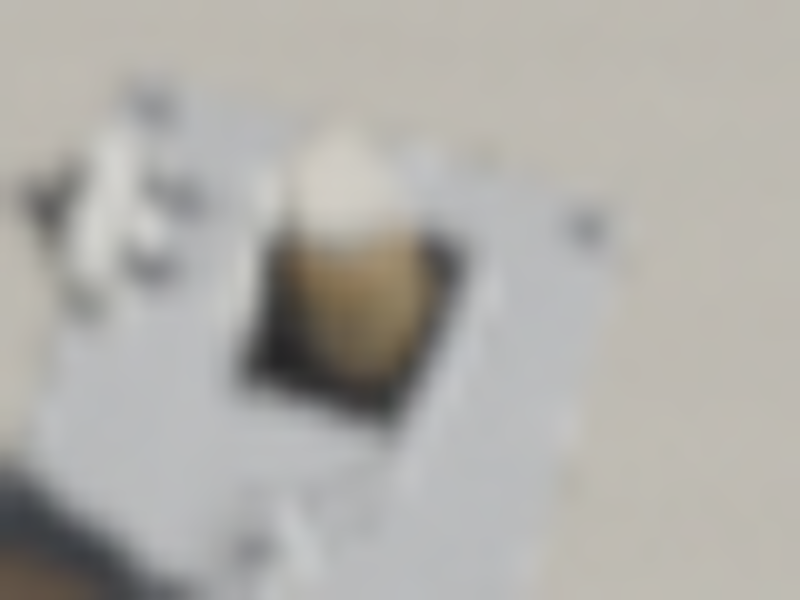

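View pics/s22.png

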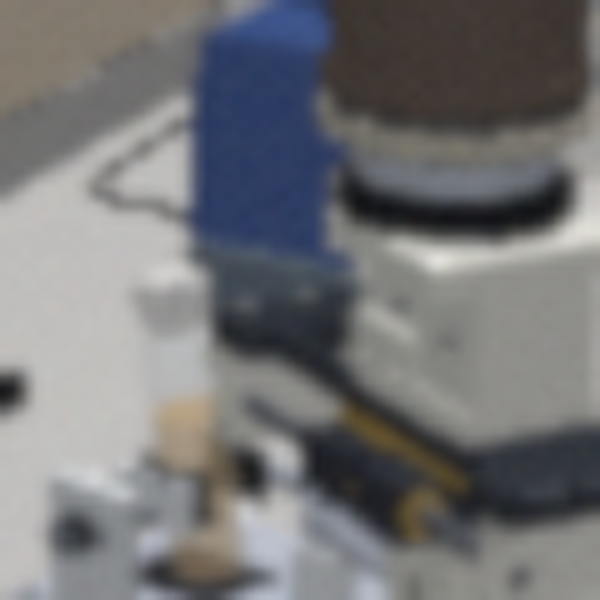

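>>> arm_command([
  [[0.0015,0,-0.0003],[0,-0.7,0]],
  [[0.003,0,-0.0006],[0,-1.4,0]],
  [[0.0045,0,-0.0009],[0,-2.1,0]],
])

```text
clock: 18.2
position: [0.4866, 0.015, 0.057]
ee_rot: [-0.873, 1.625, -1.625]
force: [2.6, 3.5, 0.7]
width: 0.008
```

```bash
python3 st.py;python3 snap.py top 250 290 165 195 pics/t23.png;python3 snap.py side 225 285 140 200 pics/s23.png
```

```text
t 18.2 z 0.057 stand xy -106.0 64.1 tool phi 19.24
pivot in tool x,z mm [ 25.6 121.2] F tool [-4.34 -0.71  0.19]
scale 20.0 18.25 [2.25 3.01 1.37]
scale 10.0 18.3 [1.39 3.31 0.45]
```

View pics/t23.png

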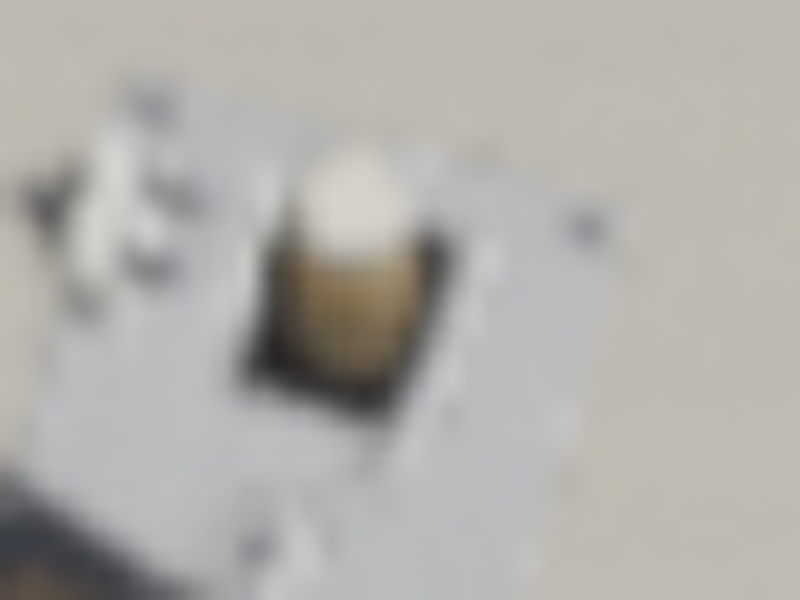

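View pics/s23.png

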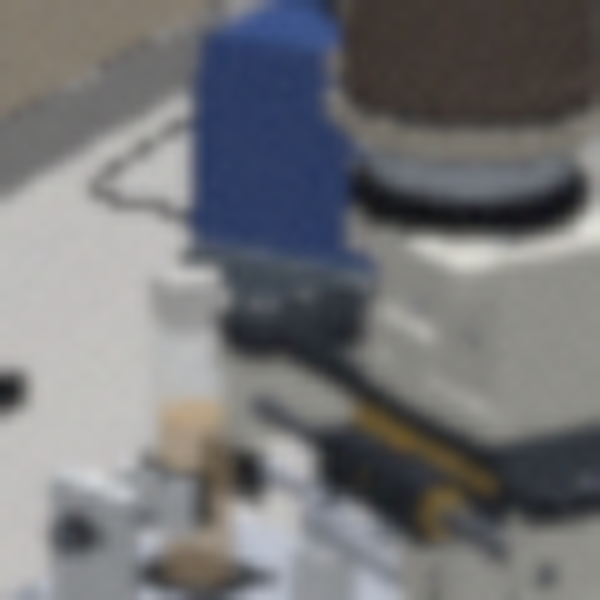

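>>> arm_command([
  [[0.0015,0,-0.0003],[0,-0.7,0]],
  [[0.003,0,-0.0006],[0,-1.4,0]],
  [[0.0045,0,-0.0009],[0,-2.1,0]],
])

```text
clock: 18.6
position: [0.484, 0.0123, 0.0572]
ee_rot: [-0.897, 1.6, -1.6]
force: [4.9, 6.4, 0.3]
width: 0.002
```

```bash
python3 st.py;python3 snap.py top 250 290 165 195 pics/t24.png;python3 snap.py side 225 285 140 200 pics/s24.png
```

```text
t 18.6 z 0.0572 stand xy -107.9 60.9 tool phi 17.12
pivot in tool x,z mm [ 26.4 121. ] F tool [-8.01 -0.31  0.86]
scale 20.0 18.65 [4.86 5.52 0.58]
scale 10.0 18.7 [ 3.19  4.23 -0.15]
```

View pics/t24.png

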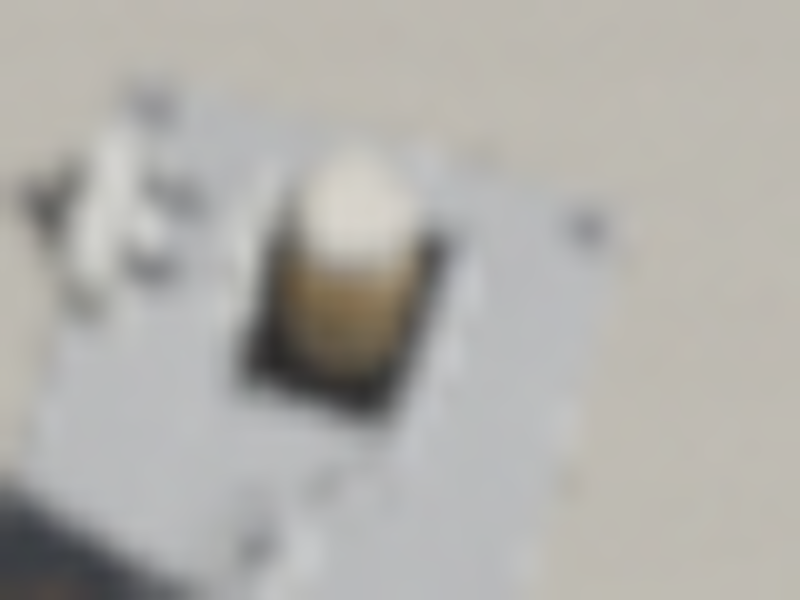

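View pics/s24.png

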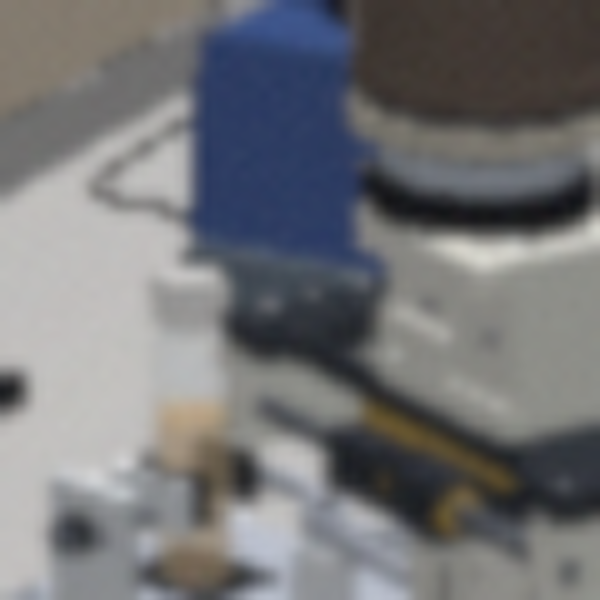

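>>> arm_command([
  [[0.0015,0,-0.0003],[0,-0.7,0]],
  [[0.003,0,-0.0006],[0,-1.4,0]],
])

```text
clock: 18.9
position: [0.4821, 0.0104, 0.0572]
ee_rot: [-0.913, 1.583, -1.583]
force: [5.5, 7.6, -0.6]
width: 0.003
```

```bash
python3 st.py
```

```text
t 18.9 z 0.0572 stand xy -109.2 58.6 tool phi 15.7
pivot in tool x,z mm [ 26.8 121. ] F tool [-9.32  0.66  1.  ]
```

>>> arm_command([
  [[0.0015,0,-0.0003],[0,-0.7,0]],
])

```text
clock: 19.0
position: [0.4813, 0.0094, 0.0572]
ee_rot: [-0.92, 1.574, -1.574]
force: [6.7, 8.6, 0.0]
width: 0.004
```

```bash
python3 st.py
```

```text
t 19.0 z 0.0572 stand xy -109.8 57.5 tool phi 14.99
pivot in tool x,z mm [ 27.1 120.9] F tool [-10.72  -0.02   1.64]
```

>>> arm_command([
  [[0.0015,0,-0.0003],[0,-0.7,0]],
])

```text
clock: 19.1
position: [0.4804, 0.0085, 0.0573]
ee_rot: [-0.928, 1.565, -1.565]
force: [6.5, 9.1, -0.3]
width: 0.001
```

>>> arm_command([
  [[0.0015,0,-0.0003],[0,-0.7,0]],
])

```text
clock: 19.2
position: [0.4795, 0.0075, 0.0573]
ee_rot: [-0.936, 1.557, -1.557]
force: [6.9, 10.0, -0.6]
width: 0.008
```

```bash
python3 st.py
```

```text
t 19.2 z 0.0573 stand xy -111.0 55.1 tool phi 13.57
pivot in tool x,z mm [ 27.5 120.9] F tool [-12.08   0.63   1.37]
```

>>> arm_command([
  [[0.0015,0,-0.0003],[0,-0.7,0]],
])

```text
clock: 19.3
position: [0.4787, 0.0066, 0.0573]
ee_rot: [-0.944, 1.548, -1.548]
force: [6.4, 10.5, -1.5]
width: 0.004
```

```bash
python3 st.py
```

```text
t 19.3 z 0.0573 stand xy -111.5 54.1 tool phi 12.85
pivot in tool x,z mm [ 27.9 120.8] F tool [-12.22   1.51   0.92]
```

>>> arm_command([
  [[0.0015,0,-0.0003],[0,-0.7,0]],
])

```text
clock: 19.4
position: [0.4779, 0.0057, 0.0573]
ee_rot: [-0.951, 1.54, -1.539]
force: [6.4, 13.3, -1.1]
width: 0.004
```

```bash
python3 st.py
```

```text
t 19.4 z 0.0573 stand xy -112.1 53.0 tool phi 12.14
pivot in tool x,z mm [ 28.2 120.7] F tool [-14.78   1.13  -0.21]
```

>>> arm_command([
  [[0,0,0],[0,0,0]],
])

```text
clock: 19.5
position: [0.4778, 0.0055, 0.0573]
ee_rot: [-0.951, 1.54, -1.539]
force: [6.6, 10.4, -1.6]
width: 0.003
```

```bash
python3 st.py
```

```text
t 19.5 z 0.0573 stand xy -112.2 52.8 tool phi 12.15
pivot in tool x,z mm [ 28.  120.8] F tool [-12.25   1.62   1.23]
```

>>> arm_command([
  [[0,0,0],[0,0,0]],
])

```text
clock: 19.6
position: [0.4779, 0.0055, 0.0573]
ee_rot: [-0.951, 1.54, -1.539]
force: [6.4, 10.6, -0.5]
width: 0.004
```

```bash
python3 st.py
```

```text
t 19.6 z 0.0573 stand xy -112.1 52.8 tool phi 12.17
pivot in tool x,z mm [ 28.  120.7] F tool [-12.31   0.55   0.97]
```

>>> arm_command([
  [[0.0015,0,-0.0003],[0,-0.7,0]],
])

```text
clock: 19.7
position: [0.4771, 0.0047, 0.0573]
ee_rot: [-0.959, 1.531, -1.53]
force: [6.9, 13.2, -0.5]
width: 0.002
```

```bash
python3 st.py
```

```text
t 19.7 z 0.0573 stand xy -112.6 51.9 tool phi 11.45
pivot in tool x,z mm [ 28.5 120.7] F tool [-14.89   0.58   0.45]
```

>>> arm_command([
  [[0.0007,0,-0.0001],[0,-0.35,0]],
])

```text
clock: 19.8
position: [0.4765, 0.004, 0.0573]
ee_rot: [-0.963, 1.527, -1.526]
force: [7.3, 11.3, -1.6]
width: 0.004
```

```bash
python3 st.py
```

```text
t 19.8 z 0.0573 stand xy -113.0 51.0 tool phi 11.08
pivot in tool x,z mm [ 28.3 120.7] F tool [-13.37   1.68   1.73]
```

>>> arm_command([
  [[0.0007,0,-0.0001],[0,-0.35,0]],
])

```text
clock: 19.9
position: [0.4762, 0.0036, 0.0573]
ee_rot: [-0.967, 1.523, -1.522]
force: [7.3, 12.6, -1.8]
width: 0.006
```

```bash
python3 st.py
```

```text
t 19.9 z 0.0573 stand xy -113.2 50.5 tool phi 10.73
pivot in tool x,z mm [ 28.6 120.7] F tool [-14.46   1.81   1.32]
```

>>> arm_command([
  [[0,0,0],[0,0,0]],
])

```text
clock: 20.0
position: [0.4762, 0.0036, 0.0573]
ee_rot: [-0.967, 1.523, -1.522]
force: [6.4, 12.5, -2.1]
width: 0.009
```

```bash
python3 st.py
```

```text
t 20.0 z 0.0573 stand xy -113.2 50.5 tool phi 10.74
pivot in tool x,z mm [ 28.5 120.7] F tool [-14.01   2.13   0.49]
```

>>> arm_command([
  [[0.0007,0,-0.0001],[0,-0.35,0]],
])

```text
clock: 20.1
position: [0.4759, 0.0032, 0.0573]
ee_rot: [-0.97, 1.518, -1.517]
force: [7.0, 12.9, -1.4]
width: 0.004
```

```bash
python3 st.py
```

```text
t 20.1 z 0.0573 stand xy -113.4 50.1 tool phi 10.38
pivot in tool x,z mm [ 28.8 120.6] F tool [-14.62   1.42   1.  ]
```

>>> arm_command([
  [[0,0,0],[0,0,0]],
])

```text
clock: 20.2
position: [0.4759, 0.0032, 0.0573]
ee_rot: [-0.97, 1.518, -1.517]
force: [7.4, 13.5, -1.4]
width: 0.002
```

```bash
python3 st.py
```

```text
t 20.2 z 0.0573 stand xy -113.4 50.1 tool phi 10.38
pivot in tool x,z mm [ 28.8 120.6] F tool [-15.34   1.48   1.12]
```

>>> arm_command([
  [[-0.002,0,0],[0,0,0]],
  [[-0.004,0,0],[0,0,0]],
  [[-0.006,0,0],[0,0,0]],
  [[-0.008,0,0],[0,0,0]],
])

```text
clock: 20.6
position: [0.4766, 0.0073, 0.0567]
ee_rot: [-0.974, 1.522, -1.521]
force: [0.6, 0.2, -0.4]
width: 0.004
```

```bash
python3 st.py
```

```text
t 20.6 z 0.0567 stand xy -113.8 54.2 tool phi 10.58
pivot in tool x,z mm [ 32.4 121.8] F tool [-0.44  0.43  0.48]
```

>>> arm_command([
  [[-0.005,0,0],[0,0,0]],
  [[-0.015,0,0],[0,0,0]],
  [[-0.025,-0.005,0],[0,0,0]],
  [[-0.025,-0.035,0],[0,0,0]],
  [[-0.025,-0.08,0],[0,0,0]],
])

```text
clock: 21.1
position: [0.4869, 0.0315, 0.1366]
ee_rot: [-0.978, 1.522, -1.52]
force: [1.4, 1.2, 1.5]
width: 0.003
```

```bash
python3 st.py;python3 snap.py top 230 310 160 220 pics/t25.png;python3 snap.py side 225 315 140 215 pics/s25.png
```

```text
t 21.1 z 0.1366 stand xy -109.8 80.2 tool phi 10.49
pivot in tool x,z mm [ 58.9 122.5] F tool [-1.67 -1.48  0.74]
scale 10.0 21.15 [ 2.6  -0.58  4.45]
scale 8.0 21.2 [0.62 0.05 0.33]
```

View pics/t25.png

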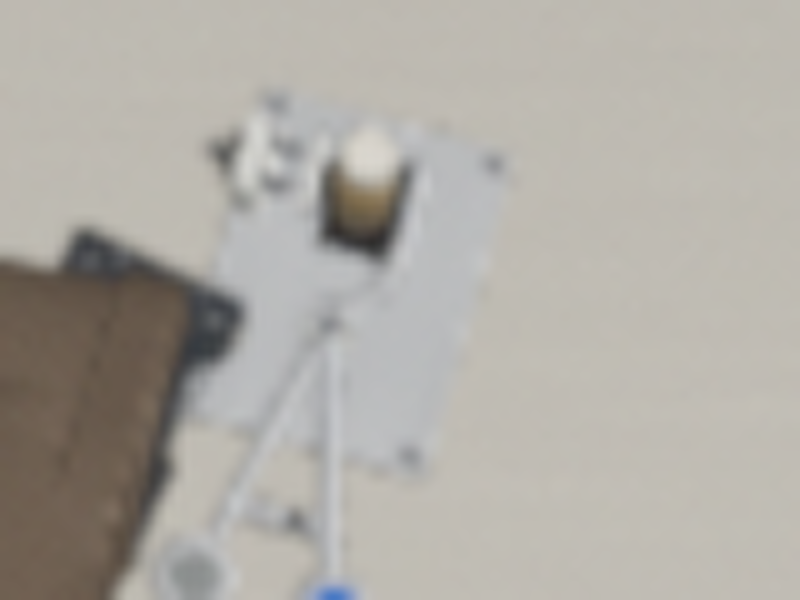

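View pics/s25.png

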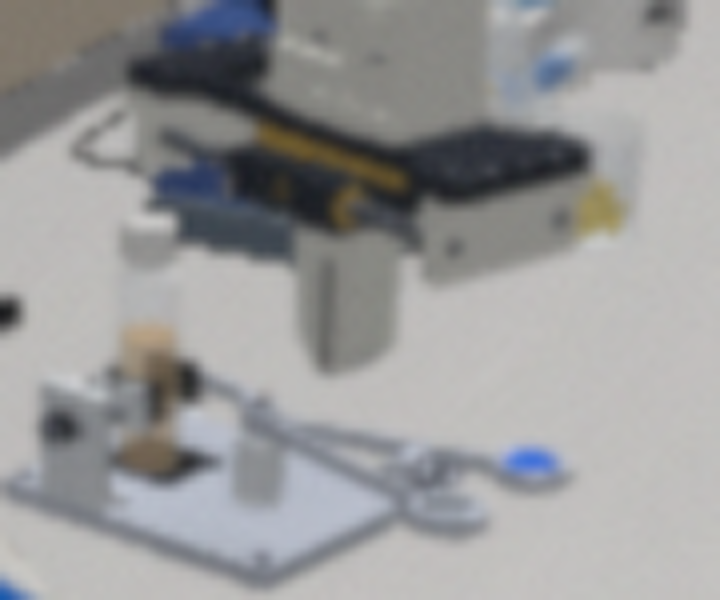

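```bash
python3 - <<'E'
from cell import *
from fit import *
p=get_image("top")
im=cv2.GaussianBlur(p["color"],(3,3),0)
a=p["color"][208:228,240:262];cv2.imwrite("pics/g.png",cv2.resize(a[:,:,::-1],None,fx=25,fy=25,interpolation=cv2.INTER_NEAREST))
v=(.5743,-.0723,-.248);c,s=np.cos(v[2]),np.sin(v[2])
def th(px):
    g=back(p,px,.05)-np.r_[v[:2],0];x,y=1000*(c*g[0]+s*g[1]),1000*(-s*g[0]+c*g[1]);return x,y,np.hypot(x,y),.4967-np.arctan2(y,-x)
for q in ((242.65,212.35),(230+192.5/10-.5,160+574.5/10-.5),(250.1,217.8)): print(th(q))
print(observe()["clock"])
E
python3 snap.py side 200 340 120 225 pics/s26.png
```

```text
(np.float64(-106.50933338416426), np.float64(57.24574075537359), np.float64(120.91862111589964), np.float64(0.0035263853644986187))
(np.float64(-118.3364311302745), np.float64(27.2127142270677), np.float64(121.42504992074022), np.float64(0.27066905267056285))
(np.float64(-120.26726586362732), np.float64(20.770020020020368), np.float64(122.04756847206937), np.float64(0.3256879617587113))
21.25
scale 5.714285714285714 21.3 [-0.57  0.3  -0.17]
```

View pics/g.png

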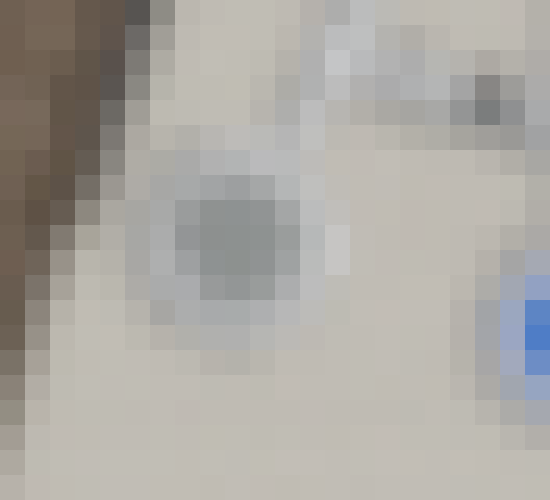

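View pics/s26.png

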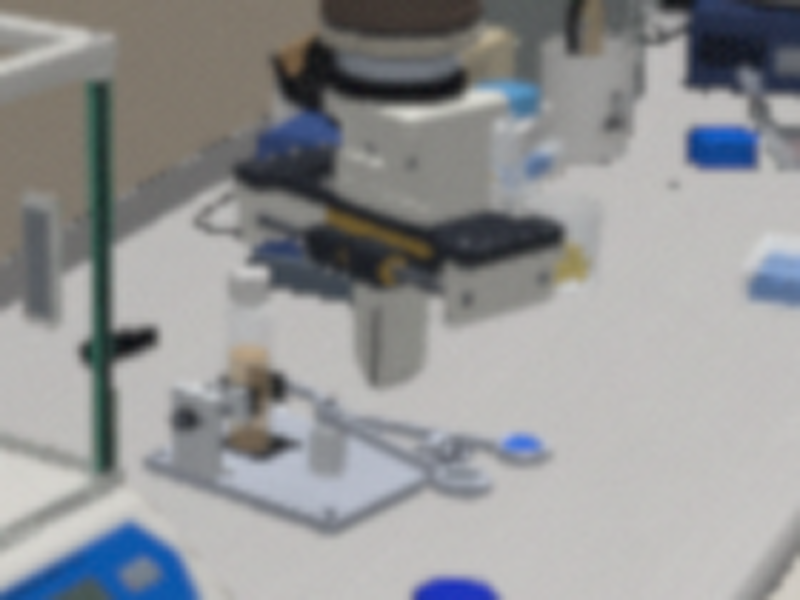

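>>> arm_command([
  [[-0.02,-0.03,0],[0,0,0]],
  [[-0.03,-0.06,0],[0,0,0]],
  [[-0.03,-0.06,0],[0,0,0]],
  [[-0.03,-0.06,0],[0,0,0]],
])

```text
clock: 21.7
position: [0.5003, 0.0584, 0.1964]
ee_rot: [-0.973, 1.52, -1.52]
force: [-1.0, 0.1, -0.4]
width: 0.007
```

```bash
python3 snap.py top 100 400 130 260 pics/t27.png; python3 snap.py side 225 285 140 200 pics/s27.png
```

```text
scale 2.6666666666666665 21.75 [ 0.29  0.77 -0.04]
scale 10.0 21.8 [-0.    0.07 -0.51]
```

View pics/t27.png

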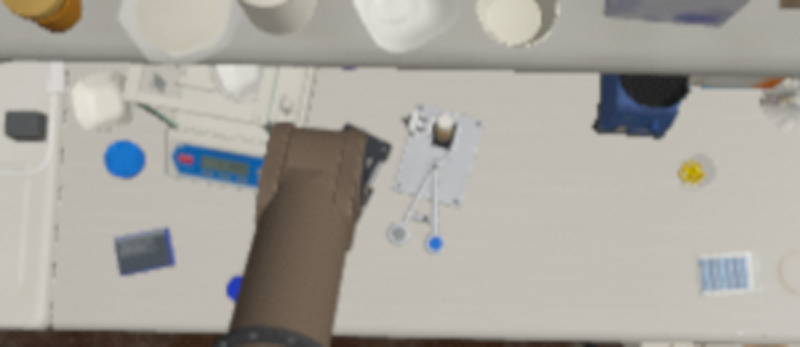

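View pics/s27.png

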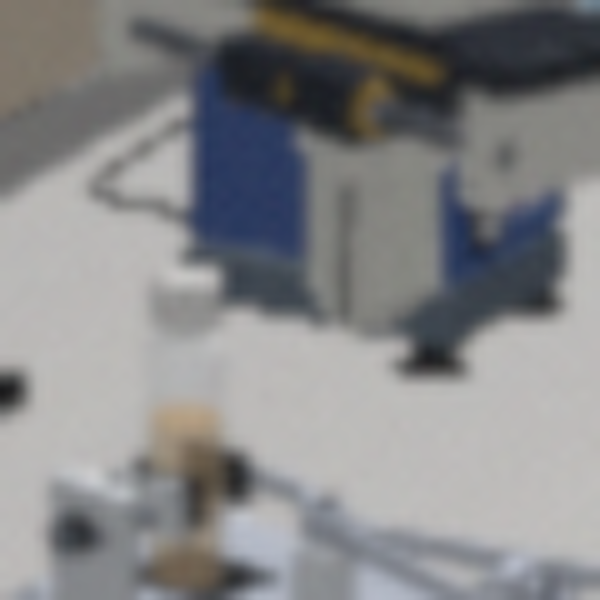

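The vial stands upright and is held by the jaws. The handle is locked, the other things are in place and the robot is clear, so I am handing in.

```bash
python3 -c "
from cell import *
print(sign_off())"
```

```text
the job is handed in; nothing more can be done
None
```

The forceps now hold the vial on their own. I handed the job in at about 21.8 s of the 67 s, with the arm touching nothing.

- **Release:** I pressed the blue pad down about 8 mm at about 4.4 N. The pictures show the jaws springing wide open. My first press landed a few millimetres off the pad's centre, so I shifted and pressed again.
- **Placing:** I gripped the vial with 14 N, lowered it between the open jaws until I felt the plate (7.5 N for a moment), and let go. It stood upright.
- **Closing:** I pushed the grey pad along its arc at about 15 mm/s. I slowed to single steps with short pauses near the end and stopped at about 15 N (the readings scatter by about 1 N, and the highest was 15.3 N).

**Last checks:**
- After I backed off, the handle stayed on the ratchet and the vial stood upright between the flat jaw and the V.
- The other things that showed in the last top view looked to be where they were. I judged that by eye and did not measure it.

**What went wrong or stayed unsure:**
- The vial tilted by about 5 degrees when the jaw first met it. It straightened by itself as the jaws closed.
- I measured the closing angle from the picture as about 0.27 rad. That falls between the teeth at 0.247 and 0.288, so I cannot say which one holds.
- The jaw's force on the glass was not measured. I estimate 14 to 20 N from the given spring figures.
- The two cameras disagreed by about 3 mm, so I used positions between their two readings.

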